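# Pack the three-piece fragrance set into its tray

## Robot

A 6-joint arm with a two-finger parallel gripper is mounted at the origin on the work surface. World frame = base frame: x ahead of the robot, y to its left, z up, the work surface at z = 0. Lengths are in m, angles in rad, forces in N, time in s.
With the tool pointing down it reaches from about 0.425 to 0.95 m from the base axis. Payload 3.5 kg.
Tool frame: the origin (TCP) lies on the mounting face of the last link; the fingertips stand 173 mm ahead of it and the grasp point (between the pads) lies 155 mm ahead of it; z points along the fingers, x is the direction in which the jaws open and shut, and the axes are right-handed (so a half turn about z gives the same grasp; the last joint's range is limited). The gripper opens to 85 mm and grips with 20 to 120 N. Pads are 22 mm wide; open, the fingers measure 114 mm over their backs; the gripper's body (76 mm by 85 mm) begins 54 mm behind the grasp point. The pads swing forward as they close: fully open they stand 13 mm farther back than shut.
Start: joints at [1.016, 0.286, 1.577, -0, 1.279, -0.15], TCP at [0.266, 0.62, 0.405] pointing down, gripper open.
Joint ranges: [-2.77, 2.77], [-0.9, 2.22], [0.21, 2.48], [-1.53, 4.67], [0.24, 2.81], [-2.84, 2.84]. Speed limits (rad/s): [2.79, 2.79, 3.14, 3.14, 3.14, 3.14].

## Interface

Orientations are given as a unit quaternion [x, y, z, w].
In Python, from plant import get_state, read_camera, sign_off gives the robot as it stands.
- The arm moves only by the shell command python3 -m jog 'ROWS' [FORCE]. ROWS is JSON, a list of rows, each an object of numbers: "grip": the closure, from 0 (fully open) to 1 (shut); "x", "y", "z": the shift along the tool's x, y, z in mm; "rx", "ry", "rz": the turn, a rotation vector about the tool's x, y, z in degrees. A call has 1 to 8 rows; each row shifts and turns the commanded pose from where the row before left it, along the tool's axes as they then stand; what a row does not reach is not made up. A row lasts 1/12 s, in which the tool goes at most 41.7 mm and 7.16 degrees, less where a joint would pass 70% of its speed; a pose out of reach is approached as far as the arm can. A call with a gripper value outside its range is refused whole. The fingers move at their own pace and stop on an object; FORCE is the grip in N (left out, the last holds). Time passes only in rows, so rows that do not move let the fingers close. It gives the time, the measured TCP pose, the force and the opening at its end, in the units of the state.
- get_state(): the state, without advancing time (a new reading comes with each control period).
- read_camera(name): name is "scene" or "top" or "wrist"; returns a dict with "frame" (480x640x3 uint8, red, green, blue), "intrinsics" (3x3 intrinsics, pixels), "R" (3x3) and "t" (3): a world point X has camera coordinates R X + t. Camera axes: x right, y down, z forward; pixel columns grow to the right and rows downward; lengths in m; the calibration is good to about 2 mm. A picture is of the moment at which its call begins. There is no depth.
- sign_off(): hands the job in, once; it reports no verdict.
The state is a dict: "time": time; "qpos": joint angles; "dq": joint speeds; "joint_efforts": joint torques, N m; "eef_pos": TCP position; "tcp_rot": TCP orientation; "contact_force": force on the tool from outside, world axes, zero at the start; "wrist_torque": the same for the moment, N m; "opening": opening from 0.0 (shut) to 1.0 (fully open).
Only numpy, scipy, OpenCV 4.12 (cv2) and the standard library are available. Lean on these libraries where they do the work, as an engineer would, in place of code of your own. Each camera call takes 0.05 s, during which the arm holds its last target.

## Task

Pack the fragrance set into the wooden tray: the amber bottle with the gold cap, the blue bottle with the gold cap, and the red travel spray, which you snap forward out of its clip. Set each one gently down, standing upright in the cell whose pad has its own colour, and let go. Leave the black-capped testers standing where they are.

Things in the scene. Friction and masses are not known exactly. Their poses are not given: they have to be found in the camera images.
- amber_gold: loose amber glass spray bottle with a gold cap, one of the set; standing. Round body 38 mm across, 62 mm high, thin neck, round cap 24 mm across from 66 to 94 mm height. Origin: centre of its underside, z up along its axis; yaw means nothing. About 0.16 kg. Easily pinched by the cap from above (any direction)
- blue_gold: loose blue glass spray bottle with a gold cap, one of the set; standing. Round body 38 mm across, 62 mm high, thin neck, round cap 24 mm across from 66 to 94 mm height. Origin: centre of its underside, z up along its axis; yaw means nothing. About 0.16 kg. Easily pinched by the cap from above (any direction)
- spray: loose red round travel spray, upright in the stand's clip: tube 20 mm across, foot 32 mm across and 12 mm high, 118 mm tall in all, gold band 67 mm up, 0.09 kg. Origin: centre of its underside (4 mm above the desk at first), z up; yaw means nothing. Clipped 46 to 58 mm above its underside, free for pinching above that. The foot cannot pass up through the clip: pull it level out of the mouth
- stand: fixed black stand, white sprung C-clip at 50 to 62 mm height, mouth to its -x. Base plate from x = -30 to 45 mm, 70 mm wide, 4 mm thick; post 62 mm high at x = 23 to 37. Origin: on the desk under the clipped tube's axis. Tube snaps free after 10 mm of level pull along -x (4 to 10 N); past 50 mm it can be lifted. Best pinched with one finger before, one behind it (closing along x)
- tray: fixed dark wooden packing tray with three cells in a row along its y, 66 (x) x 194 (y) mm outside, 34 mm high, walls 5 mm, floor 5 mm; cell centres at y = -63, 0, +63 mm. Origin: centre of its underside on the desk
- amber_pad: amber square pad, 55 x 55 mm, 2 mm thick, fixed on the floor of one cell of the tray (cell 56 mm along the tray's x, 58 mm along its y); which cell varies. Origin: centre of its underside, 5 mm above the desk; axes as the tray's. A thing standing on it has its underside 2 mm above this origin
- blue_pad: blue square pad, 55 x 55 mm, 2 mm thick, fixed on the floor of one cell of the tray (cell 56 mm along the tray's x, 58 mm along its y); which cell varies. Origin: centre of its underside, 5 mm above the desk; axes as the tray's. A thing standing on it has its underside 2 mm above this origin
- red_pad: red square pad, 55 x 55 mm, 2 mm thick, fixed on the floor of one cell of the tray (cell 56 mm along the tray's x, 58 mm along its y); which cell varies. Origin: centre of its underside, 5 mm above the desk; axes as the tray's. A thing standing on it has its underside 2 mm above this origin
- amber_tester: loose amber glass spray bottle with a black cap, a tester that does not belong to the set; standing. Round body 38 mm across, 62 mm high, thin neck, round cap 24 mm across from 66 to 94 mm height. Origin: centre of its underside, z up along its axis; yaw means nothing. About 0.16 kg. Easily pinched by the cap from above (any direction)
- blue_tester: loose blue glass spray bottle with a black cap, a tester that does not belong to the set; standing. Round body 38 mm across, 62 mm high, thin neck, round cap 24 mm across from 66 to 94 mm height. Origin: centre of its underside, z up along its axis; yaw means nothing. About 0.16 kg. Easily pinched by the cap from above (any direction)
Not all that is in view belongs to the job. What is shaped like the amber_gold but green is not meant. What is shaped like the blue_gold but green is not meant.

How it is judged:
At the end, for the whole second after the job is handed in: Both gold-capped bottles and the red spray each stand on the pad of their own colour: axis within 18 mm of the pad's centre, underside within 4 mm of the pad's top, upright within 0.1 rad, at rest; both testers upright (0.1 rad) and within 25 mm of where they began (horizontal distance between amber_gold and amber_pad below 0.018 m and z of amber_gold in the frame of amber_pad below 0.006 m and angle between each of amber_gold, blue_gold, spray, amber_tester, blue_tester's own z axis and vertical below 0.1 rad and linear speed of each of amber_gold, blue_gold, spray below 0.02 m/s and horizontal distance between blue_gold and blue_pad below 0.018 m and z of blue_gold in the frame of blue_pad below 0.006 m and horizontal distance between spray and red_pad below 0.018 m and z of spray in the frame of red_pad below 0.006 m and distance of each of amber_tester, blue_tester from where it was at the start of the episode below 0.025 m); the robot touches nothing.
It fails at once if a black-capped tester is shifted more than 25 mm or tipped (distance of any of amber_tester, blue_tester from where it was at the start of the episode above 0.025 m or angle between any of amber_tester, blue_tester's own z axis and vertical above 0.3 rad).
It fails at once if a bottle or the spray is dropped into the tray (faster than 0.6 m/s within the last 25 mm above a pad: a fall of about 20 mm or more) ((horizontal distance between amber_gold and amber_pad below 0.035 m and z of amber_gold in the frame of amber_pad below 0.027 m and linear speed of amber_gold above 0.6 m/s) or (horizontal distance between amber_gold and blue_pad below 0.035 m and z of amber_gold in the frame of blue_pad below 0.027 m and linear speed of amber_gold above 0.6 m/s) or (horizontal distance between amber_gold and red_pad below 0.035 m and z of amber_gold in the frame of red_pad below 0.027 m and linear speed of amber_gold above 0.6 m/s) or (horizontal distance between blue_gold and amber_pad below 0.035 m and z of blue_gold in the frame of amber_pad below 0.027 m and linear speed of blue_gold above 0.6 m/s) or (horizontal distance between blue_gold and blue_pad below 0.035 m and z of blue_gold in the frame of blue_pad below 0.027 m and linear speed of blue_gold above 0.6 m/s) or (horizontal distance between blue_gold and red_pad below 0.035 m and z of blue_gold in the frame of red_pad below 0.027 m and linear speed of blue_gold above 0.6 m/s) or (horizontal distance between spray and amber_pad below 0.035 m and z of spray in the frame of amber_pad below 0.027 m and linear speed of spray above 0.6 m/s) or (horizontal distance between spray and blue_pad below 0.035 m and z of spray in the frame of blue_pad below 0.027 m and linear speed of spray above 0.6 m/s) or (horizontal distance between spray and red_pad below 0.035 m and z of spray in the frame of red_pad below 0.027 m and linear speed of spray above 0.6 m/s)).
It also fails if it takes over 88 s, if anything falls off the work surface, if the arm or the gripper's body presses on something with over 40 N, if the wrist force passes 120 N, or if a joint passes its speed limit or range.

## Working session

There is one attempt and no reset: what is moved stays moved. The work goes in short steps, Python scripts to look and compute and a shell command to move; the robot and the scene stay as the last step left them, time stands still between calls to the robot, and variables do not carry over. Pictures are saved under pics/ and viewed, and the job is handed in when it is done.

```bash
mkdir -p pics; ls; cat > h.py <<'E'
import cv2, numpy as np
from plant import get_state, read_camera
def snap(n, f):
    c=read_camera(n); cv2.imwrite('pics/'+f,c['frame'][:,:,::-1]); np.savez('pics/'+f[:-4]+'.npz',**c); return c
def ray(c,u,v):
    K,R,t=c['intrinsics'],c['R'],c['t']; o=-R.T@t; d=R.T@np.linalg.solve(K,[u,v,1.]); return o,d
def onz(c,u,v,z):
    o,d=ray(c,u,v); return o+d*(z-o[2])/d[2]
def proj(c,X):
    p=c['intrinsics']@(c['R']@np.array(X)+c['t']); return p[:2]/p[2]
E
python3 - <<'E'
from h import *
s=get_state(); print({k:np.round(v,3).tolist() for k,v in s.items()})
for n in ['scene','top','wrist']:
    c=snap(n,n+'0.png'); print(n,np.round(-c['R'].T@c['t'],3),c['R'].round(2).tolist(),c['intrinsics'].round(0).tolist())
E
```

```text
pics
{'time': 0.0, 'qpos': [1.016, 0.287, 1.578, -0.0, 1.279, -0.15], 'dq': [-0.001, 0.001, -0.0, -0.001, -0.001, -0.0], 'joint_efforts': [0.0, -40.598, -29.262, -0.0, 0.006, 0.0], 'eef_pos': [0.266, 0.62, 0.403], 'tcp_rot': [0.835, 0.551, -0.001, 0.001], 'contact_force': [0.564, -0.428, 0.023], 'wrist_torque': [0.024, 0.006, -0.024], 'opening': 0.999}
scene [1.217 0.409 0.816] [[-0.52, 0.86, -0.01], [0.6, 0.36, -0.71], [-0.61, -0.37, -0.7]] [[594.0, 0.0, 331.0], [0.0, 594.0, 249.0], [0.0, 0.0, 1.0]]
top [ 0.354 -0.028  1.004] [[-0.02, -1.0, -0.01], [-0.99, 0.02, -0.15], [0.15, 0.0, -0.99]] [[445.0, 0.0, 319.0], [0.0, 445.0, 234.0], [0.0, 0.0, 1.0]]
wrist [0.203 0.648 0.373] [[0.39, 0.92, -0.0], [0.89, -0.38, 0.27], [0.25, -0.11, -0.96]] [[350.0, 0.0, 323.0], [0.0, 350.0, 243.0], [0.0, 0.0, 1.0]]
```

View pics/top0.png

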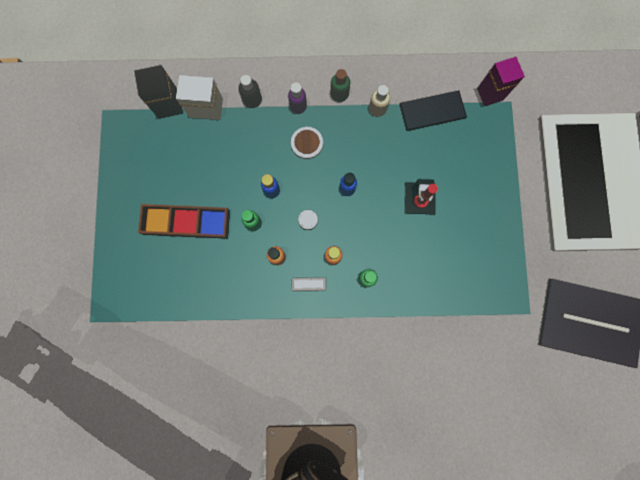

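View pics/scene0.png

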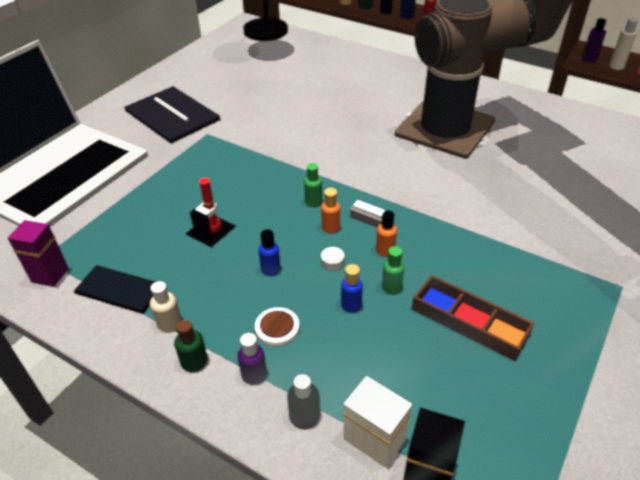

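View pics/wrist0.png

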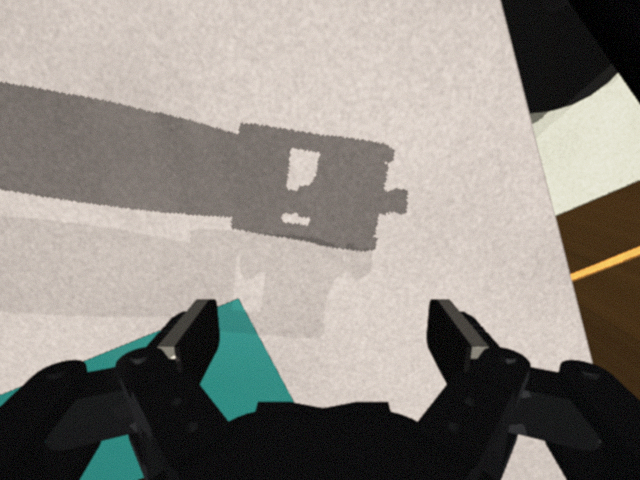

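The top view shows the gold-capped amber bottle at (334,255) and the black-capped amber one at (276,255). The gold-capped blue bottle is at (269,185) and the black-capped blue one at (348,183). Green lookalikes are at (250,220) and (369,278), and the red spray is in the stand at (424,197). The tray is at (184,222), with pads amber, red and blue from left to right. In the scene view, gold caps are at (331,196) and (352,273), and black caps at (388,219) and (267,239). I'll crop in to confirm, then measure.

```bash
python3 - <<'E'
from h import *
t=np.load('pics/top0.npz'); s=np.load('pics/scene0.npz')
def comps(c,m,roi,minA=12):
    m=m.astype(np.uint8); mm=np.zeros_like(m); x0,y0,x1,y1=roi; mm[y0:y1,x0:x1]=m[y0:y1,x0:x1]
    n,l,st,ce=cv2.connectedComponentsWithStats(mm)
    return [(ce[i].round(1).tolist(),st[i].tolist()) for i in range(1,n) if st[i][4]>=minA]
for nm,c,roi in (('top',t,(95,115,525,320)),('scene',s,(120,140,600,360))):
    h=cv2.cvtColor(c['frame'],cv2.COLOR_RGB2HSV); H,S,V=[h[...,i].astype(int) for i in range(3)]
    for k,m in dict(gold=(H>=18)&(H<=30)&(S>120)&(V>90),amber=(H>=6)&(H<18)&(S>150)&(V>90),blue=(H>110)&(H<128)&(S>150)&(V>60),red=((H<6)|(H>172))&(S>170)&(V>90),black=(V<45),white=(S<60)&(V>140)).items():
        print(nm,k); [print('   ',x) for x in comps(c,m,roi)]
a=cv2.resize(t['frame'][140:300,230:450],None,fx=3.6,fy=3.6,interpolation=cv2.INTER_CUBIC)
b=cv2.resize(s['frame'][150:320,180:420],None,fx=3.3,fy=3.3,interpolation=cv2.INTER_CUBIC)
cv2.imwrite('pics/cropt.png',a[:,:,::-1]);cv2.imwrite('pics/crops.png',b[:,:,::-1])
E
```

```text
top gold
    ([266.5, 179.6], [263, 176, 10, 10, 40])
    ([157.3, 220.0], [147, 210, 22, 21, 417])
    ([335.5, 253.8], [329, 247, 11, 14, 32])
    ([278.6, 256.5], [276, 251, 5, 10, 16])
top amber
    ([153.5, 219.8], [146, 209, 23, 23, 67])
    ([276.7, 256.6], [268, 247, 16, 17, 74])
    ([332.1, 257.0], [325, 248, 17, 15, 71])
top blue
    ([348.0, 185.0], [341, 177, 16, 13, 86])
    ([270.4, 187.3], [262, 179, 16, 14, 82])
    ([212.2, 222.1], [201, 211, 23, 23, 473])
top red
    ([432.9, 187.3], [428, 184, 9, 9, 34])
    ([184.4, 220.7], [174, 210, 22, 22, 451])
top black
    ([444.5, 121.4], [421, 116, 45, 11, 57])
    ([415.8, 187.1], [412, 181, 6, 13, 32])
    ([143.8, 218.6], [141, 207, 6, 23, 53])
    ([172.1, 218.9], [170, 208, 7, 23, 39])
top white
    ([96.6, 151.3], [95, 115, 6, 101, 352])
    ([520.5, 159.1], [513, 115, 12, 130, 797])
    ([306.6, 141.5], [291, 126, 33, 32, 324])
    ([422.4, 188.0], [419, 184, 10, 13, 61])
    ([307.5, 218.7], [298, 209, 20, 20, 304])
    ([308.3, 283.6], [292, 278, 33, 12, 386])
    ([427.5, 317.5], [291, 315, 234, 5, 839])
    ([2
[... 1187 characters left out ...]
423.7, 307.7], [413, 300, 26, 16, 105])
    ([187.3, 336.8], [179, 329, 16, 15, 145])
    ([193.9, 353.9], [178, 342, 29, 18, 277])
    ([511.5, 353.9], [501, 349, 19, 11, 78])
scene white
    ([147.2, 159.8], [120, 140, 80, 60, 2200])
    ([455.7, 191.4], [224, 140, 376, 139, 20844])
    ([586.1, 156.7], [562, 140, 38, 42, 897])
    ([367.6, 209.0], [351, 200, 34, 20, 360])
    ([204.8, 208.5], [195, 202, 22, 13, 136])
    ([332.2, 255.0], [320, 246, 25, 19, 355])
    ([158.1, 286.6], [151, 281, 16, 12, 155])
    ([163.9, 302.1], [152, 292, 24, 18, 144])
    ([270.0, 329.6], [239, 307, 61, 40, 893])
    ([144.1, 338.4], [120, 308, 59, 52, 2262])
    ([214.2, 355.3], [206, 349, 22, 11, 122])
```

View pics/cropt.png

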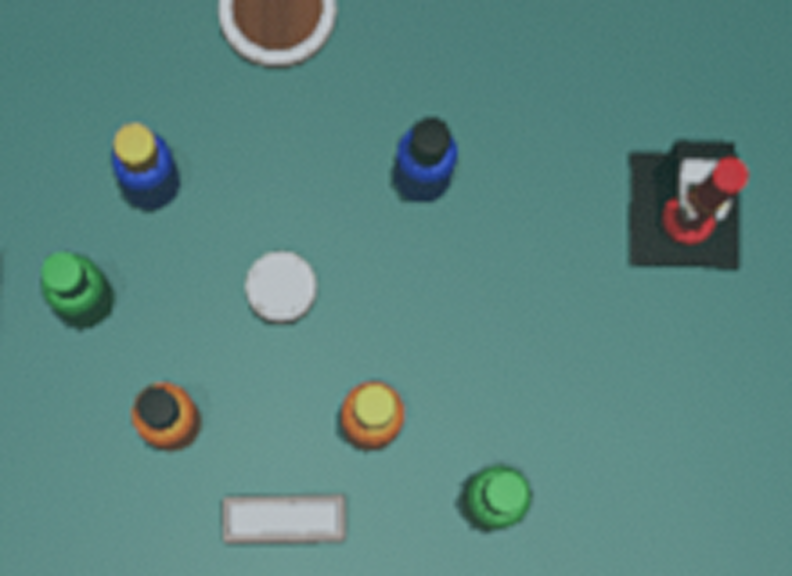

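View pics/crops.png

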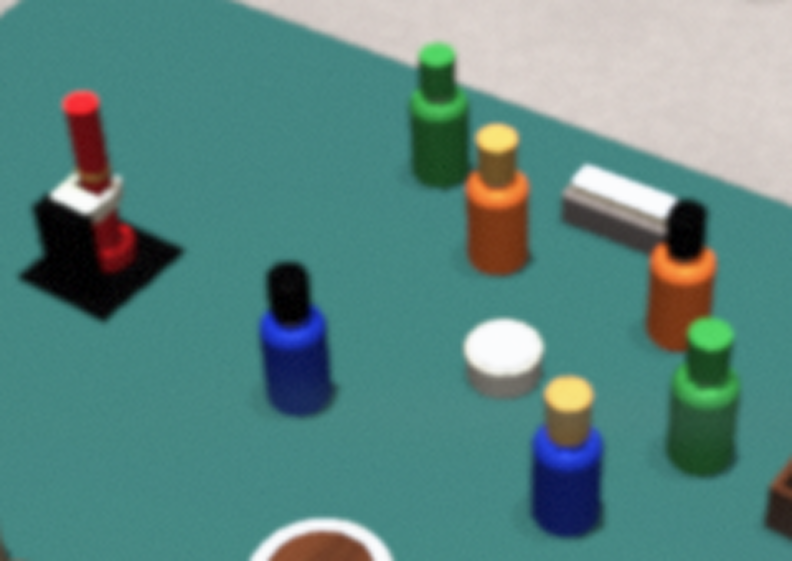

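The crops confirm it. The gold-capped amber bottle is top (334,253) / scene (331,192), and the gold-capped blue bottle is top (267,180) / scene (352,269). The testers have black caps, and the spray tip is at top (432,188). Next I triangulate.

```bash
python3 - <<'E'
from h import *
t=np.load('pics/top0.npz'); s=np.load('pics/scene0.npz')
def tri(a,b):
    o1,d1=ray(t,*a);o2,d2=ray(s,*b)
    A=np.stack([d1,-d2],1); x=np.linalg.lstsq(A,o2-o1,rcond=None)[0]
    p,q=o1+x[0]*d1,o2+x[1]*d2; return (p+q)/2,np.linalg.norm(p-q)
for n,a,b,z in [('amber_gold',(333.8,252.4),(330.2,191.5),.094),('blue_gold',(266.8,179.6),(352,268.4),.094),('spray',(432.2,187.9),(204.4,180.8),.122),
  ('amber_t',(273.2,252.7),(387.8,213.9),.094),('blue_t',(349,177.7),(267,233),.094)]:
    p,e=tri(a,b); print(n,p.round(4),'gap',round(e,4),'top',onz(t,*a,z)[:2].round(4),'scene',onz(s,*b,z)[:2].round(4))
print('g',onz(t,247.4,215.2,.094),onz(t,370.4,276.3,.094))
for n,roi in (('top',(130,195,240,245)),('scene',(405,270,540,360))):
    c=t if n=='top' else s
    h=cv2.cvtColor(c['frame'],cv2.COLOR_RGB2HSV); H,S,V=[h[...,i].astype(int) for i in range(3)]
    for k,m in dict(amber=(H>=8)&(H<26)&(S>150)&(V>150),blue=(H>110)&(H<128)&(S>150)&(V>60),red=((H<6)|(H>172))&(S>170)&(V>110)).items():
        mm=np.zeros(m.shape,np.uint8); x0,y0,x1,y1=roi; mm[y0:y1,x0:x1]=m[y0:y1,x0:x1]
        cs=max(cv2.findContours(mm,0,2)[0],key=cv2.contourArea); r=cv2.minAreaRect(cs); b=cv2.boxPoints(r)
        print(n,k,np.round(r[0],1),onz(c,*r[0],.007)[:2].round(4),[onz(c,*q,.007)[:2].round(3).tolist() for q in b])
# tray rim + stand plate crops
cv2.imwrite('pics/tray.png',cv2.resize(t['frame'][190:255,130:240],None,fx=7,fy=7,interpolation=cv2.INTER_CUBIC)[:,:,::-1])
cv2.imwrite('pics/stand.png',cv2.resize(t['frame'][170:225,395:450],None,fx=10,fy=10,interpolation=cv2.INTER_CUBIC)[:,:,::-1])
E
```

```text
amber_gold [ 0.4542 -0.0551  0.0923] gap 0.0014 top [ 0.4537 -0.0545] scene [ 0.4563 -0.0546]
blue_gold [0.6113 0.0825 0.0933] gap 0.0017 top [0.6107 0.0832] scene [0.6123 0.0821]
spray [ 0.579  -0.2575  0.1216] gap 0.0012 top [ 0.5786 -0.2568] scene [ 0.5795 -0.2578]
amber_t [0.4559 0.0699 0.0921] gap 0.001 top [0.4554 0.0702] scene [0.4581 0.0704]
blue_t [ 0.6123 -0.0913  0.0925] gap 0.0021 top [ 0.6113 -0.0903] scene [ 0.614  -0.0913]
g [0.5350615  0.12371669 0.094     ] [ 0.40328023 -0.12786674  0.094     ]
top amber [157.1 220. ] [0.5454 0.3444] [[0.522, 0.37], [0.575, 0.367], [0.569, 0.319], [0.516, 0.322]]
top blue [212.1 222.1] [0.5379 0.2185] [[0.515, 0.244], [0.566, 0.242], [0.561, 0.193], [0.51, 0.196]]
top red [184.5 220.5] [0.5429 0.2818] [[0.568, 0.307], [0.567, 0.258], [0.518, 0.257], [0.519, 0.305]]
scene amber [506.2 332.1] [0.5355 0.3412] [[0.552, 0.312], [0.514, 0.312], [0.519, 0.37], [0.556, 0.369]]
scene blue [438.4 298.7] [0.5256 0.2123] [[0.541, 0.187], [0.505, 0.184], [0.51, 0.238], [0.545, 0.24]]
scene red [471.8 314.9] [0.5301 0.2773] [[0.546, 0.25], [0.509, 0.248], [0.514, 0.305], [0.55, 0.305]]
```

View pics/tray.png

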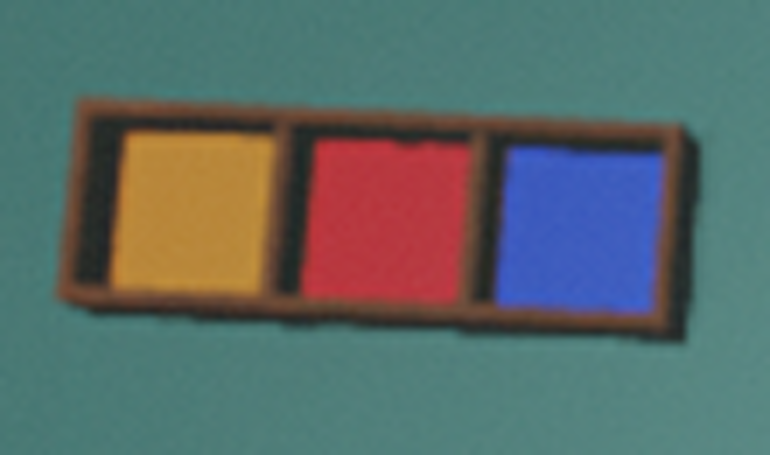

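View pics/stand.png

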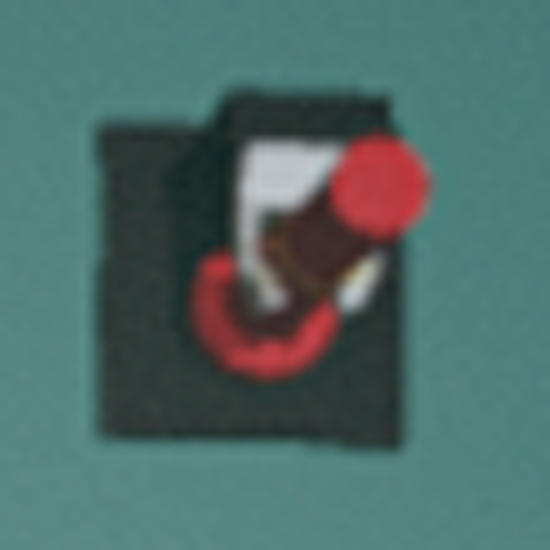

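```bash
python3 - <<'E'
from h import *
t=np.load('pics/top0.npz'); s=np.load('pics/scene0.npz')
P=[]
for p in [(80,99),(685,124),(668,328),(58,298)]:
    u=(np.array(p)+.5)/7-.5+[130,190]; P.append(onz(t,*u,.034)[:2])
P=np.array(P); print(P.round(4),'centre',P.mean(0).round(4),'len',[np.linalg.norm(P[i]-P[(i+1)%4]).round(4) for i in range(4)])
d=P[0]-P[1]+P[3]-P[2]; d/=np.linalg.norm(d); print('tray y',d, 'yaw deg',np.degrees(np.arctan2(-d[0],d[1])))
for k in (63,0,-63): print((P.mean(0)+d*k/1000).round(4))
Q=[onz(t,*((np.array(p)+.5)/10-.5+[395,170]),.004)[:2] for p in [(100,125),(100,437),(402,447)]]
print('stand',np.round(Q,4),'y edge yaw',np.degrees(np.arctan2(-(Q[1]-Q[2])[0],(Q[1]-Q[2])[1])),'x edge yaw',np.degrees(np.arctan2((Q[0]-Q[1])[1],(Q[0]-Q[1])[0])),np.linalg.norm(Q[0]-Q[1]),np.linalg.norm(Q[1]-Q[2]))
cv2.imwrite('pics/tray_s.png',cv2.resize(s['frame'][265:365,405:540],None,fx=5.5,fy=5.5,interpolation=cv2.INTER_CUBIC)[:,:,::-1])
E
```

```text
[[0.5779 0.3718]
 [0.5659 0.1783]
 [0.5003 0.1829]
 [0.5137 0.3761]] centre [0.5394 0.2773] len [np.float64(0.1938), np.float64(0.0657), np.float64(0.1936), np.float64(0.0644)]
tray y [0.06547768 0.99785403] yaw deg -3.7542805745121046
[0.5435 0.3401]
[0.5394 0.2773]
[0.5353 0.2144]
stand [[ 0.6238 -0.2245]
 [ 0.5504 -0.221 ]
 [ 0.5467 -0.2898]] y edge yaw -3.0749202883198254 x edge yaw -2.7269347683743255 0.07350980641913157 0.06889891505225215
```

View pics/tray_s.png

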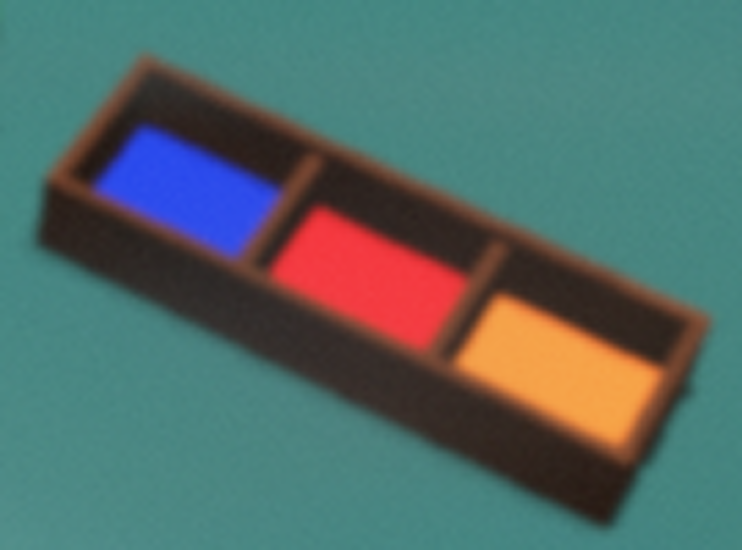

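Rim and plate sizes match the given ones (194×66 and 73×69 mm), and the stand origin from its plate agrees with the spray axis. The plan is to turn the jaws along world x, so tool (x,y,z) = world (x,−y,−z).

```bash
python3 -m jog '[{"rz":7},{"rz":7},{"rz":7},{"rz":7},{"rz":7},{"rz":7},{"rz":7},{"rz":7}]'; python3 -m jog '[{"rz":7},{"rz":3.8},{"x":30,"y":20},{"x":30,"y":20},{"x":30,"y":20},{"x":30,"y":25},{"x":30,"y":25},{}]'
python3 - <<'E'
from h import *
s=get_state(); print(s['time'],s['eef_pos'],s['tcp_rot'],np.round(s['contact_force'],2))
c=np.load('pics/scene0.npz')
P=np.array([onz(c,*((np.array(p)+.5)/5.5-.5+[405,265]),.034)[:2] for p in [(147,56),(45,180),(635,465),(712,318)]])
print('tray by scene',P.round(4),P.mean(0))
E
```

```text
0.15 [0.26569931 0.62029131 0.40360234] [ 8.34817215e-01  5.50526387e-01 -8.73511159e-04  3.88745735e-04] [0.6  0.56 0.53]
tray by scene [[0.5031 0.1851]
 [0.5684 0.1795]
 [0.5798 0.3738]
 [0.5152 0.3765]] [0.54161532 0.27873845]$[0]: bad value
$[0]: bad value
```

```bash
python3 -m jog '[{"grip":0,"x":0,"y":0,"z":0,"rx":0,"ry":0,"rz":7}]'
```

```text
time: 0.23
eef_pos: [0.2657, 0.6203, 0.4039]
tcp_rot: [0.867, 0.498, -0.001, 0.0]
contact_force: [-1.4, 0.1, -0.2]
opening: 1.001
```

```bash
python3 -m jog '[{"grip":0,"rz":7},{"grip":0,"rz":7},{"grip":0,"rz":7}]'; python3 -m jog --help | head -20
```

```text
$[0]: bad value
invalid input: not JSON, or not a number
```

All seven keys are required in every row.

```bash
python3 -m jog '[{"grip":0,"x":0,"y":0,"z":0,"rx":0,"ry":0,"rz":7},{"grip":0,"x":0,"y":0,"z":0,"rx":0,"ry":0,"rz":7},{"grip":0,"x":0,"y":0,"z":0,"rx":0,"ry":0,"rz":7},{"grip":0,"x":0,"y":0,"z":0,"rx":0,"ry":0,"rz":7},{"grip":0,"x":0,"y":0,"z":0,"rx":0,"ry":0,"rz":7},{"grip":0,"x":0,"y":0,"z":0,"rx":0,"ry":0,"rz":7},{"grip":0,"x":0,"y":0,"z":0,"rx":0,"ry":0,"rz":7},{"grip":0,"x":0,"y":0,"z":0,"rx":0,"ry":0,"rz":7}]'
python3 -m jog '[{"grip":0,"x":30,"y":20,"z":0,"rx":0,"ry":0,"rz":3.7},{"grip":0,"x":30,"y":20,"z":0,"rx":0,"ry":0,"rz":0},{"grip":0,"x":30,"y":20,"z":0,"rx":0,"ry":0,"rz":0},{"grip":0,"x":30,"y":25,"z":0,"rx":0,"ry":0,"rz":0},{"grip":0,"x":30,"y":25,"z":0,"rx":0,"ry":0,"rz":0},{"grip":0,"x":30,"y":25,"z":0,"rx":0,"ry":0,"rz":0},{"grip":0,"x":0,"y":0,"z":0,"rx":0,"ry":0,"rz":0}]'
```

```text
time: 0.9
eef_pos: [0.2657, 0.6204, 0.4041]
tcp_rot: [1.0, 0.03, -0.0, 0.0]
contact_force: [-0.1, -0.6, -0.0]
opening: 1.002
time: 1.48
eef_pos: [0.452, 0.4836, 0.4042]
tcp_rot: [1.0, -0.002, 0.001, 0.001]
contact_force: [0.6, 0.4, 0.3]
opening: 1.0
```

```bash
python3 -m jog '[{"grip":0,"x":0,"y":38,"z":0,"rx":0,"ry":0,"rz":0},{"grip":0,"x":0,"y":38,"z":0,"rx":0,"ry":0,"rz":0},{"grip":0,"x":0,"y":38,"z":0,"rx":0,"ry":0,"rz":0},{"grip":0,"x":0,"y":38,"z":0,"rx":0,"ry":0,"rz":0},{"grip":0,"x":0,"y":38,"z":0,"rx":0,"ry":0,"rz":0},{"grip":0,"x":0,"y":38,"z":0,"rx":0,"ry":0,"rz":0},{"grip":0,"x":0,"y":38,"z":0,"rx":0,"ry":0,"rz":0},{"grip":0,"x":0,"y":38,"z":0,"rx":0,"ry":0,"rz":0}]'
python3 -m jog '[{"grip":0.2,"x":0,"y":38,"z":0,"rx":0,"ry":0,"rz":0},{"grip":0.2,"x":0,"y":38,"z":0,"rx":0,"ry":0,"rz":0},{"grip":0.2,"x":0,"y":38,"z":0,"rx":0,"ry":0,"rz":0},{"grip":0.2,"x":0,"y":38,"z":0,"rx":0,"ry":0,"rz":0},{"grip":0.2,"x":0,"y":38,"z":0,"rx":0,"ry":0,"rz":0},{"grip":0.2,"x":0,"y":38,"z":0,"rx":0,"ry":0,"rz":0},{"grip":0.2,"x":0,"y":0,"z":0,"rx":0,"ry":0,"rz":0},{"grip":0.2,"x":0,"y":0,"z":0,"rx":0,"ry":0,"rz":0}]'
python3 - <<'E'
from h import *
c=snap('wrist','w1.png'); s=get_state(); print(s['eef_pos'],s['tcp_rot'],s['opening'])
for n,p in dict(ag=(.4547,-.055,.094),bg=(.6113,.0826,.094),at=(.457,.07,.094),bt=(.6125,-.091,.094),sp=(.579,-.2575,.122)).items(): print(n,proj(c,p).round(0))
E
```

```text
time: 2.15
eef_pos: [0.4471, 0.1824, 0.4045]
tcp_rot: [1.0, 0.001, -0.0, -0.0]
contact_force: [0.5, 0.6, 0.5]
opening: 0.999
time: 2.82
eef_pos: [0.4481, -0.0456, 0.4046]
tcp_rot: [1.0, -0.001, -0.0, -0.0]
contact_force: [0.1, 0.1, 0.1]
opening: 0.803
[ 0.4481297  -0.04443634  0.40448693] [ 9.99999879e-01 -2.17156112e-05 -2.25468540e-04 -4.36843299e-04] 0.801665185375778
ag [330. 243.]
bg [547.  59.]
at [334.  79.]
bt [514. 283.]
sp [466. 465.]
```

View pics/w1.png

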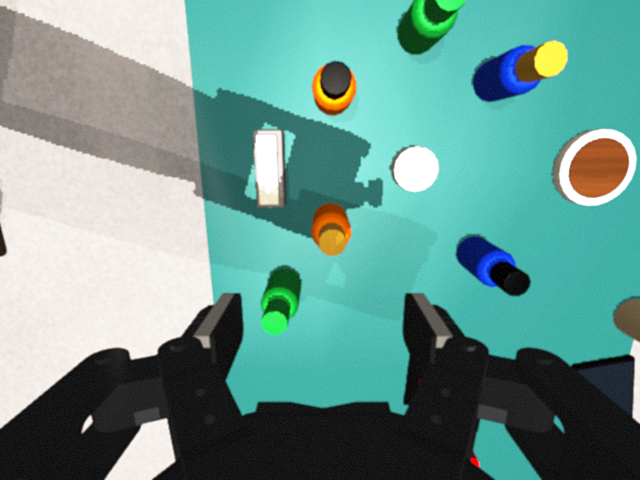

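The wrist view puts the amber gold cap at (332,240) against a predicted (330,243), so they agree within 2–3 mm. The black-capped amber tester is at (336,80). I'm going down.

```bash
python3 -m jog '[{"grip":0.2,"x":7,"y":9.5,"z":0,"rx":0,"ry":0,"rz":0},{"grip":0.2,"x":0,"y":0,"z":35,"rx":0,"ry":0,"rz":0},{"grip":0.2,"x":0,"y":0,"z":35,"rx":0,"ry":0,"rz":0},{"grip":0.2,"x":0,"y":0,"z":35,"rx":0,"ry":0,"rz":0},{"grip":0.2,"x":0,"y":0,"z":30,"rx":0,"ry":0,"rz":0},{"grip":0.2,"x":0,"y":0,"z":15,"rx":0,"ry":0,"rz":0},{"grip":0.2,"x":0,"y":0,"z":15,"rx":0,"ry":0,"rz":0},{"grip":0.2,"x":0,"y":0,"z":0,"rx":0,"ry":0,"rz":0}]' 40
python3 - <<'E'
from h import *
c=snap('scene','s1.png'); cv2.imwrite('pics/s1c.png',cv2.resize(c['frame'][120:300,220:460],None,fx=3,fy=3)[:,:,::-1])
c=snap('wrist','w2.png')
E
```

```text
time: 3.53
eef_pos: [0.4543, -0.052, 0.2362]
tcp_rot: [1.0, 0.002, -0.003, -0.001]
contact_force: [-0.9, 0.1, 0.8]
opening: 0.801
```

View pics/s1c.png

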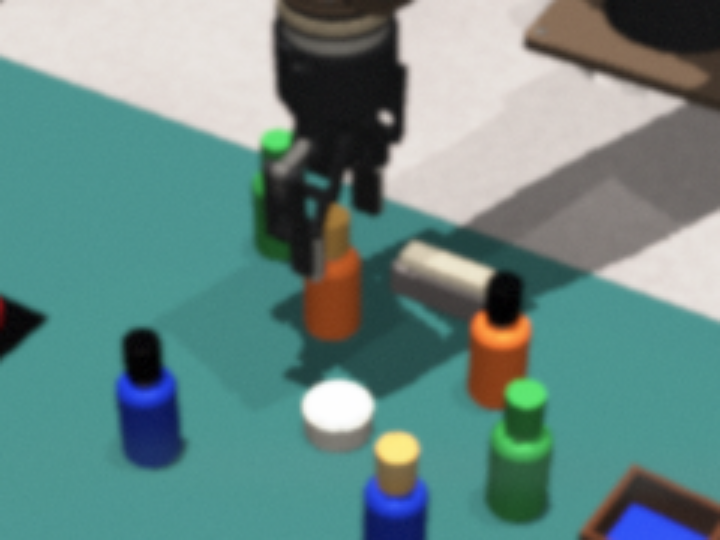

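View pics/w2.png

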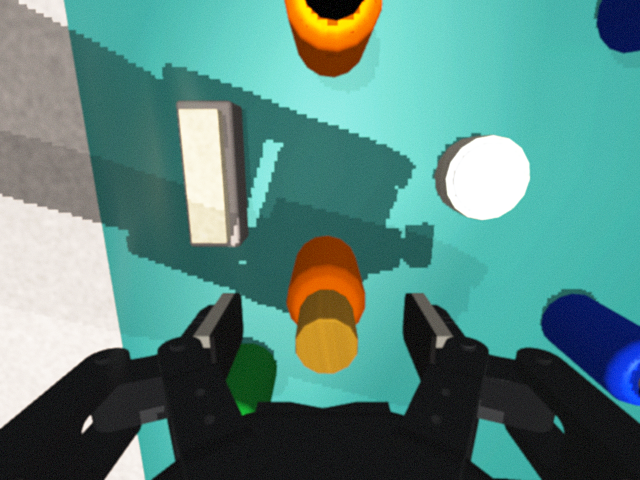

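The cap sits between the pads at wrist (328,343). I'll close on it and check the width.

```bash
python3 -m jog '[{"grip":1,"x":0,"y":0,"z":0,"rx":0,"ry":0,"rz":0},{"grip":1,"x":0,"y":0,"z":0,"rx":0,"ry":0,"rz":0},{"grip":1,"x":0,"y":0,"z":0,"rx":0,"ry":0,"rz":0},{"grip":1,"x":0,"y":0,"z":0,"rx":0,"ry":0,"rz":0},{"grip":1,"x":0,"y":0,"z":0,"rx":0,"ry":0,"rz":0},{"grip":1,"x":0,"y":0,"z":0,"rx":0,"ry":0,"rz":0}]' 40
python3 -m jog '[{"grip":1,"x":0,"y":0,"z":0,"rx":0,"ry":0,"rz":0},{"grip":1,"x":0,"y":0,"z":-10,"rx":0,"ry":0,"rz":0},{"grip":1,"x":0,"y":0,"z":-20,"rx":0,"ry":0,"rz":0},{"grip":1,"x":0,"y":0,"z":0,"rx":0,"ry":0,"rz":0}]'
python3 - <<'E'
from h import *
c=snap('wrist','w3.png');s=get_state(); print(s['eef_pos'],s['opening']*85,s['contact_force'])
E
```

```text
time: 4.13
eef_pos: [0.4558, -0.0539, 0.241]
tcp_rot: [1.0, 0.001, 0.001, 0.0]
contact_force: [-0.6, 0.1, 6.5]
opening: 0.267
time: 4.47
eef_pos: [0.4563, -0.0541, 0.2727]
tcp_rot: [1.0, 0.001, 0.003, 0.001]
contact_force: [0.5, -0.8, -0.7]
opening: 0.268
[ 0.45589833 -0.05397125  0.27143472] 22.639109180803747 [-0.29318855 -0.05934285 -1.7417663 ]
```

View pics/w3.png

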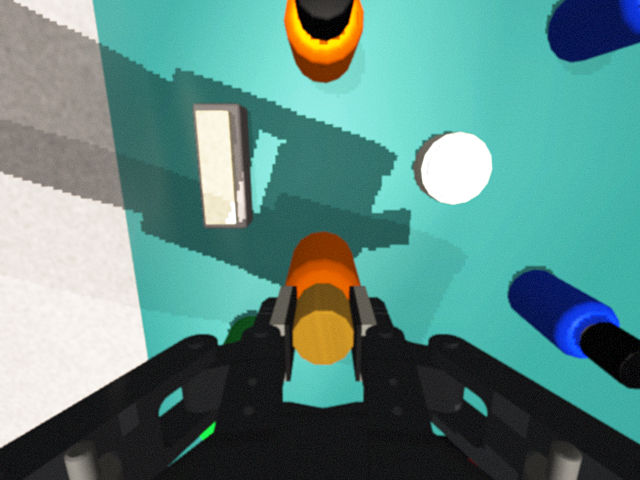

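It's held: opening 23 mm and about 1.7 N of weight. I'm lifting clear and carrying it to the amber cell at (0.5445, 0.341).

```bash
python3 -m jog '[{"grip":1,"x":0,"y":0,"z":-25,"rx":0,"ry":0,"rz":0},{"grip":1,"x":0,"y":0,"z":-25,"rx":0,"ry":0,"rz":0},{"grip":1,"x":0,"y":0,"z":-25,"rx":0,"ry":0,"rz":0},{"grip":1,"x":0,"y":0,"z":-25,"rx":0,"ry":0,"rz":0},{"grip":1,"x":4,"y":-18,"z":0,"rx":0,"ry":0,"rz":0},{"grip":1,"x":8,"y":-36,"z":0,"rx":0,"ry":0,"rz":0},{"grip":1,"x":8,"y":-36,"z":0,"rx":0,"ry":0,"rz":0},{"grip":1,"x":8,"y":-36,"z":0,"rx":0,"ry":0,"rz":0}]'
python3 -m jog '[{"grip":1,"x":8,"y":-36,"z":0,"rx":0,"ry":0,"rz":0},{"grip":1,"x":8,"y":-36,"z":0,"rx":0,"ry":0,"rz":0},{"grip":1,"x":8,"y":-36,"z":0,"rx":0,"ry":0,"rz":0},{"grip":1,"x":8,"y":-36,"z":0,"rx":0,"ry":0,"rz":0},{"grip":1,"x":8,"y":-36,"z":0,"rx":0,"ry":0,"rz":0},{"grip":1,"x":8,"y":-36,"z":0,"rx":0,"ry":0,"rz":0},{"grip":1,"x":8,"y":-36,"z":0,"rx":0,"ry":0,"rz":0},{"grip":1,"x":4,"y":-17,"z":0,"rx":0,"ry":0,"rz":0}]'
python3 -m jog '[{"grip":1,"x":0,"y":0,"z":0,"rx":0,"ry":0,"rz":0},{"grip":1,"x":0,"y":0,"z":0,"rx":0,"ry":0,"rz":0},{"grip":1,"x":0,"y":0,"z":0,"rx":0,"ry":0,"rz":0}]'
python3 - <<'E'
from h import *
c=snap('wrist','w4.png');s=get_state(); print(s['eef_pos'],s['tcp_rot'],s['opening']*85)
for X in [(.5445,.341,.007),(.5405,.278,.007),(.5364,.2152,.007)]: print(proj(c,X))
t=snap('top','t1.png')
E
```

```text
time: 5.18
eef_pos: [0.4828, 0.0734, 0.3687]
tcp_rot: [1.0, 0.0, -0.001, -0.0]
contact_force: [0.4, -0.1, -2.3]
opening: 0.268
time: 5.85
eef_pos: [0.5423, 0.3449, 0.3678]
tcp_rot: [1.0, 0.002, -0.001, -0.0]
contact_force: [0.4, -0.7, -0.9]
opening: 0.269
time: 6.1
eef_pos: [0.5423, 0.3409, 0.3682]
tcp_rot: [1.0, 0.001, -0.001, 0.001]
contact_force: [0.1, 0.4, -1.4]
opening: 0.263
[0.54238486 0.34049837 0.36859924] [ 9.99999342e-01  5.29147107e-04 -8.46631366e-04  5.65304437e-04] 22.77263606744223
[325.19549234 218.46754639]
[320.95583788 279.64486933]
[317.01427525 334.98552413]
```

View pics/w4.png

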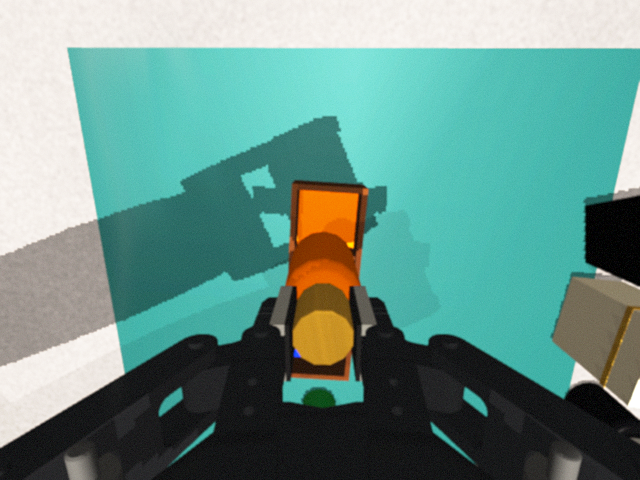

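View pics/t1.png

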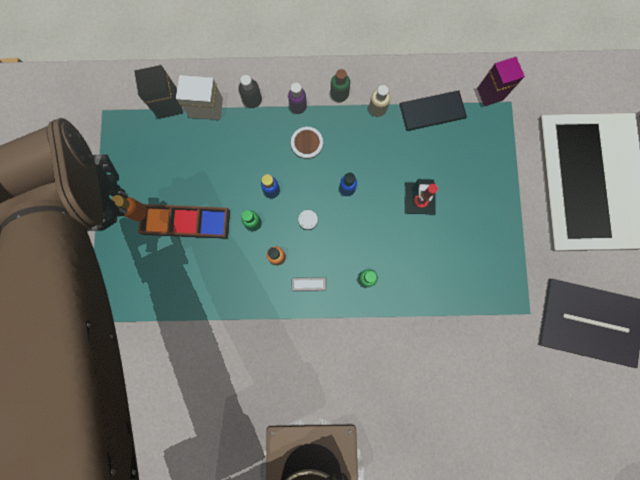

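```bash
python3 - <<'E'
from h import *
c=np.load('pics/w4.npz')
print(onz(c,292,182,.034),onz(c,368,187,.034)); print(onz(c,290,376,.034),onz(c,350,380,.034))
print('cap top',onz(c,323,338,.368-.239+.094))
E
```

```text
[0.51569569 0.37843069 0.034     ] [0.58106667 0.37434099 0.034     ]
[0.50953721 0.18452788 0.034     ] [0.57019653 0.18003749 0.034     ]
cap top [0.54251553 0.34114568 0.223     ]
```

The tray rim corners in the wrist view agree within about 2 mm. I'll correct by 3 mm in x and lower, slowing over the pad.

```bash
python3 -m jog '[{"grip":1,"x":3,"y":0,"z":0,"rx":0,"ry":0,"rz":0},{"grip":1,"x":0,"y":0,"z":25,"rx":0,"ry":0,"rz":0},{"grip":1,"x":0,"y":0,"z":25,"rx":0,"ry":0,"rz":0},{"grip":1,"x":0,"y":0,"z":25,"rx":0,"ry":0,"rz":0},{"grip":1,"x":0,"y":0,"z":15,"rx":0,"ry":0,"rz":0},{"grip":1,"x":0,"y":0,"z":10,"rx":0,"ry":0,"rz":0},{"grip":1,"x":0,"y":0,"z":10,"rx":0,"ry":0,"rz":0},{"grip":1,"x":0,"y":0,"z":0,"rx":0,"ry":0,"rz":0}]'
python3 -m jog '[{"grip":1,"x":0,"y":0,"z":4,"rx":0,"ry":0,"rz":0},{"grip":1,"x":0,"y":0,"z":3,"rx":0,"ry":0,"rz":0},{"grip":1,"x":0,"y":0,"z":2,"rx":0,"ry":0,"rz":0},{"grip":1,"x":0,"y":0,"z":0,"rx":0,"ry":0,"rz":0},{"grip":1,"x":0,"y":0,"z":0,"rx":0,"ry":0,"rz":0}]'
```

```text
time: 6.87
eef_pos: [0.5453, 0.3408, 0.2579]
tcp_rot: [1.0, 0.001, -0.001, 0.001]
contact_force: [0.3, -0.8, -1.9]
opening: 0.268
time: 7.28
eef_pos: [0.5457, 0.3416, 0.2512]
tcp_rot: [1.0, 0.001, 0.0, -0.0]
contact_force: [0.5, -0.0, -1.8]
opening: 0.261
```

```bash
python3 -m jog '[{"grip":1,"x":0,"y":0,"z":1.5,"rx":0,"ry":0,"rz":0},{"grip":1,"x":0,"y":0,"z":1,"rx":0,"ry":0,"rz":0},{"grip":1,"x":0,"y":0,"z":0,"rx":0,"ry":0,"rz":0},{"grip":1,"x":0,"y":0,"z":0,"rx":0,"ry":0,"rz":0}]'
```

```text
time: 7.62
eef_pos: [0.5455, 0.3415, 0.2482]
tcp_rot: [1.0, 0.001, -0.0, 0.0]
contact_force: [0.0, 0.6, -2.2]
opening: 0.266
```

```bash
python3 -m jog '[{"grip":1,"x":0,"y":0,"z":1,"rx":0,"ry":0,"rz":0},{"grip":1,"x":0,"y":0,"z":0.5,"rx":0,"ry":0,"rz":0},{"grip":1,"x":0,"y":0,"z":0,"rx":0,"ry":0,"rz":0},{"grip":1,"x":0,"y":0,"z":0,"rx":0,"ry":0,"rz":0}]'
python3 - <<'E'
from h import *
c=snap('scene','s2.png'); cv2.imwrite('pics/s2c.png',cv2.resize(c['frame'][200:380,380:600],None,fx=3.3,fy=3.3)[:,:,::-1])
E
```

```text
time: 7.95
eef_pos: [0.5457, 0.3417, 0.2481]
tcp_rot: [1.0, 0.001, 0.0, -0.0]
contact_force: [-2.1, -1.2, 5.7]
opening: 0.266
```

View pics/s2c.png

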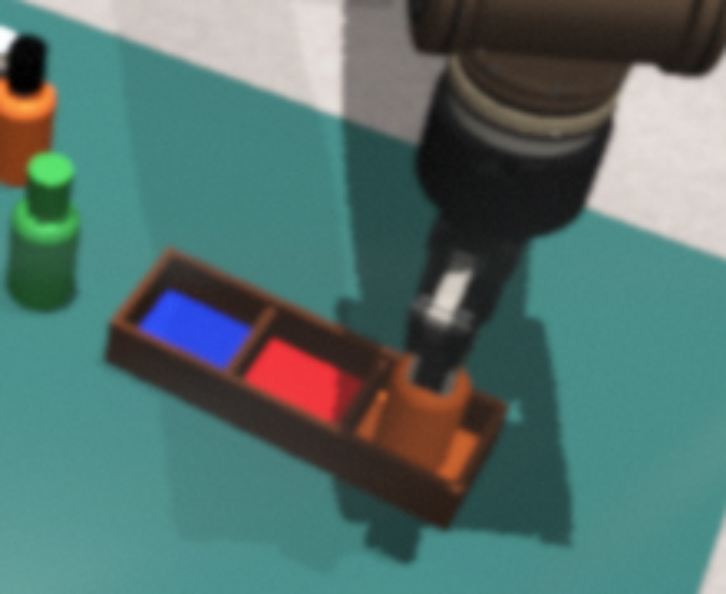

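The bottle is on the pad (+5.7 N at the expected height) and centred in the cell. I'll release and lift off.

```bash
python3 -m jog '[{"grip":0.6,"x":0,"y":0,"z":0,"rx":0,"ry":0,"rz":0},{"grip":0.4,"x":0,"y":0,"z":0,"rx":0,"ry":0,"rz":0},{"grip":0.3,"x":0,"y":0,"z":0,"rx":0,"ry":0,"rz":0},{"grip":0.3,"x":0,"y":0,"z":0,"rx":0,"ry":0,"rz":0},{"grip":0.3,"x":0,"y":0,"z":-10,"rx":0,"ry":0,"rz":0},{"grip":0.3,"x":0,"y":0,"z":-20,"rx":0,"ry":0,"rz":0},{"grip":0.2,"x":0,"y":0,"z":-30,"rx":0,"ry":0,"rz":0},{"grip":0.2,"x":0,"y":0,"z":-30,"rx":0,"ry":0,"rz":0}]'
python3 -m jog '[{"grip":0.2,"x":0,"y":0,"z":-30,"rx":0,"ry":0,"rz":0},{"grip":0.2,"x":0,"y":0,"z":-30,"rx":0,"ry":0,"rz":0},{"grip":0.2,"x":0,"y":0,"z":0,"rx":0,"ry":0,"rz":0}]'
python3 - <<'E'
from h import *
c=snap('wrist','w5.png'); s=get_state(); print(s['eef_pos'],s['opening'])
print('cap pred',proj(c,(.5457,.3415,.101)),'blue',proj(c,(.6113,.0826,.094)))
E
```

```text
time: 8.67
eef_pos: [0.5452, 0.3413, 0.3371]
tcp_rot: [1.0, 0.001, -0.001, 0.0]
contact_force: [0.9, -0.5, 0.1]
opening: 0.8
time: 8.92
eef_pos: [0.5467, 0.342, 0.4064]
tcp_rot: [1.0, 0.001, 0.007, -0.003]
contact_force: [0.3, 0.5, 1.8]
opening: 0.8
[0.54626034 0.34179492 0.40305067] 0.8010535332159507
cap pred [315.61489838 236.01056535] blue [380.07930799 478.29287669]
```

View pics/w5.png

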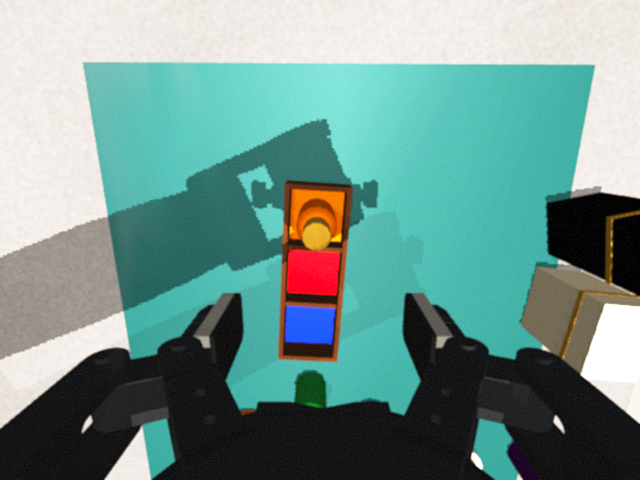

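The amber bottle stands in its cell, with its cap at (316,235) against a predicted (316,236). Next is the blue bottle.

```bash
python3 -m jog '[{"grip":0.2,"x":9,"y":37,"z":0,"rx":0,"ry":0,"rz":0},{"grip":0.2,"x":9,"y":37,"z":0,"rx":0,"ry":0,"rz":0},{"grip":0.2,"x":9,"y":37,"z":0,"rx":0,"ry":0,"rz":0},{"grip":0.2,"x":9,"y":37,"z":0,"rx":0,"ry":0,"rz":0},{"grip":0.2,"x":9,"y":37,"z":0,"rx":0,"ry":0,"rz":0},{"grip":0.2,"x":9,"y":37,"z":0,"rx":0,"ry":0,"rz":0},{"grip":0.2,"x":11,"y":37,"z":0,"rx":0,"ry":0,"rz":0},{"grip":0.2,"x":0,"y":0,"z":0,"rx":0,"ry":0,"rz":0}]'
python3 -m jog '[{"grip":0.2,"x":0,"y":0,"z":0,"rx":0,"ry":0,"rz":0},{"grip":0.2,"x":0,"y":0,"z":0,"rx":0,"ry":0,"rz":0}]'
python3 - <<'E'
from h import *
c=snap('wrist','w6.png'); s=get_state(); print(s['eef_pos'],s['opening'])
print('blue',proj(c,(.6113,.0826,.094)))
h=cv2.cvtColor(c['frame'],cv2.COLOR_RGB2HSV); m=cv2.inRange(h,(18,120,90),(32,255,255)); m[:, :250]=0;m[:,400:]=0
n,l,st,ce=cv2.connectedComponentsWithStats(m); print([(ce[i].round(1),st[i]) for i in range(1,n) if st[i][4]>40])
E
```

```text
time: 9.63
eef_pos: [0.6121, 0.0769, 0.3955]
tcp_rot: [1.0, -0.002, -0.0, 0.001]
contact_force: [0.4, 0.1, -0.4]
opening: 0.802
time: 9.8
eef_pos: [0.6108, 0.0826, 0.3957]
tcp_rot: [1.0, 0.001, -0.001, -0.0]
contact_force: [-0.0, -0.2, 0.1]
opening: 0.803
[0.61066313 0.08329512 0.39589889] 0.799797337222257
blue [323.36345294 234.57420933]
[(array([326.4, 231.7]), array([313, 216,  28,  32, 701], dtype=int32))]
```

View pics/w6.png

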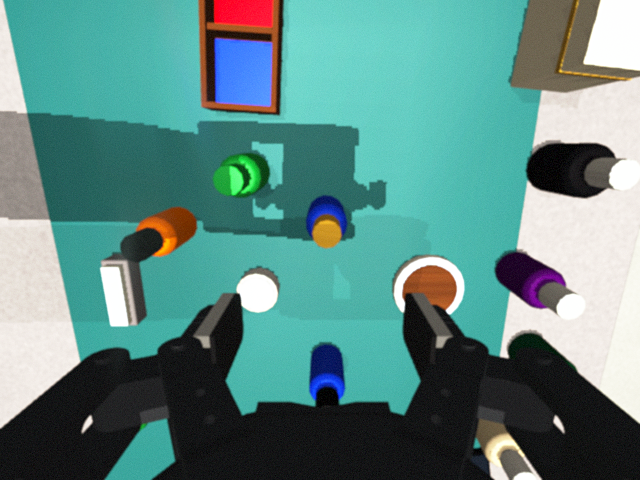

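The blue bottle's gold cap is at (327,233), as predicted. I'm descending on it.

```bash
python3 -m jog '[{"grip":0.2,"x":1.5,"y":0,"z":30,"rx":0,"ry":0,"rz":0},{"grip":0.2,"x":0,"y":0,"z":35,"rx":0,"ry":0,"rz":0},{"grip":0.2,"x":0,"y":0,"z":35,"rx":0,"ry":0,"rz":0},{"grip":0.2,"x":0,"y":0,"z":26,"rx":0,"ry":0,"rz":0},{"grip":0.2,"x":0,"y":0,"z":15,"rx":0,"ry":0,"rz":0},{"grip":0.2,"x":0,"y":0,"z":15,"rx":0,"ry":0,"rz":0},{"grip":0.2,"x":0,"y":0,"z":0,"rx":0,"ry":0,"rz":0},{"grip":0.2,"x":0,"y":0,"z":0,"rx":0,"ry":0,"rz":0}]' 40
python3 - <<'E'
from h import *
c=snap('wrist','w7.png'); s=get_state(); print(s['eef_pos'],s['opening'],s['contact_force'])
E
```

```text
time: 10.52
eef_pos: [0.6119, 0.084, 0.2397]
tcp_rot: [1.0, 0.002, -0.001, -0.0]
contact_force: [1.0, -0.7, 0.4]
opening: 0.8
[0.61251707 0.08377982 0.24117703] 0.7973157682344421 [ 0.89530616 -0.01601331 -0.38755018]
```

View pics/w7.png

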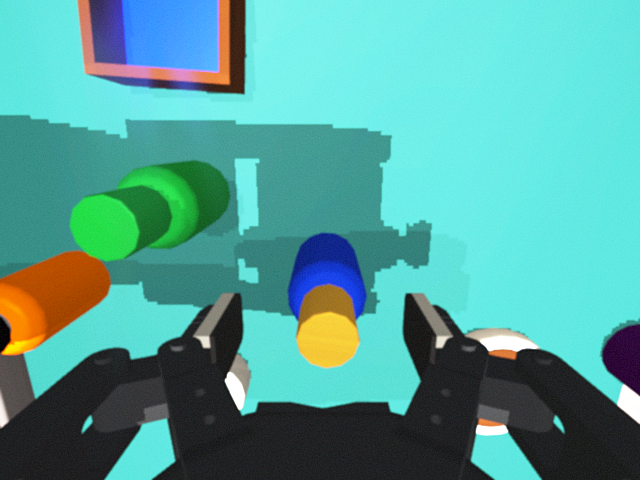

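```bash
python3 -m jog '[{"grip":1,"x":0,"y":0,"z":0,"rx":0,"ry":0,"rz":0},{"grip":1,"x":0,"y":0,"z":0,"rx":0,"ry":0,"rz":0},{"grip":1,"x":0,"y":0,"z":0,"rx":0,"ry":0,"rz":0},{"grip":1,"x":0,"y":0,"z":0,"rx":0,"ry":0,"rz":0},{"grip":1,"x":0,"y":0,"z":0,"rx":0,"ry":0,"rz":0},{"grip":1,"x":0,"y":0,"z":0,"rx":0,"ry":0,"rz":0},{"grip":1,"x":0,"y":0,"z":0,"rx":0,"ry":0,"rz":0}]' 40
python3 -m jog '[{"grip":1,"x":0,"y":0,"z":-10,"rx":0,"ry":0,"rz":0},{"grip":1,"x":0,"y":0,"z":-20,"rx":0,"ry":0,"rz":0},{"grip":1,"x":0,"y":0,"z":-25,"rx":0,"ry":0,"rz":0},{"grip":1,"x":0,"y":0,"z":-25,"rx":0,"ry":0,"rz":0},{"grip":1,"x":0,"y":0,"z":-25,"rx":0,"ry":0,"rz":0},{"grip":1,"x":0,"y":0,"z":-25,"rx":0,"ry":0,"rz":0},{"grip":1,"x":0,"y":0,"z":0,"rx":0,"ry":0,"rz":0},{"grip":1,"x":0,"y":0,"z":0,"rx":0,"ry":0,"rz":0}]'
```

```text
time: 11.15
eef_pos: [0.6131, 0.0825, 0.242]
tcp_rot: [1.0, 0.001, 0.001, -0.0]
contact_force: [-0.6, 0.4, 4.9]
opening: 0.265
time: 11.82
eef_pos: [0.6126, 0.0825, 0.3722]
tcp_rot: [1.0, 0.001, 0.001, 0.0]
contact_force: [0.1, -0.4, -1.8]
opening: 0.264
```

```bash
python3 -m jog '[{"grip":1,"x":-10,"y":-17,"z":0,"rx":0,"ry":0,"rz":0},{"grip":1,"x":-18,"y":-33,"z":0,"rx":0,"ry":0,"rz":0},{"grip":1,"x":-18,"y":-33,"z":0,"rx":0,"ry":0,"rz":0},{"grip":1,"x":-19,"y":-33,"z":0,"rx":0,"ry":0,"rz":0},{"grip":1,"x":-10,"y":-17,"z":0,"rx":0,"ry":0,"rz":0},{"grip":1,"x":0,"y":0,"z":0,"rx":0,"ry":0,"rz":0},{"grip":1,"x":0,"y":0,"z":0,"rx":0,"ry":0,"rz":0},{"grip":1,"x":0,"y":0,"z":0,"rx":0,"ry":0,"rz":0}]'
python3 - <<'E'
from h import *
c=snap('wrist','w8.png'); s=get_state(); print(s['eef_pos'],s['opening'])
print('blue pad',proj(c,(.5374,.2151,.007)),proj(c,(.5455,.3415,.101)))
E
```

```text
time: 12.48
eef_pos: [0.5372, 0.215, 0.3689]
tcp_rot: [1.0, 0.001, -0.001, 0.001]
contact_force: [0.6, 0.1, -1.6]
opening: 0.263
[0.53752595 0.21461855 0.36936543] 0.264496121045725
blue pad [323.27231625 218.42359232] [337.22926732  45.69330323]
```

View pics/w8.png

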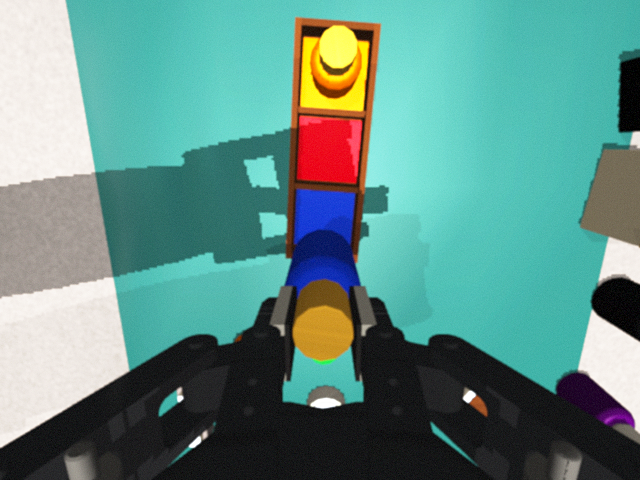

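Blue pad centre is near (325,218), as predicted. I'm lowering.

```bash
python3 -m jog '[{"grip":1,"x":1,"y":0,"z":25,"rx":0,"ry":0,"rz":0},{"grip":1,"x":0,"y":0,"z":25,"rx":0,"ry":0,"rz":0},{"grip":1,"x":0,"y":0,"z":25,"rx":0,"ry":0,"rz":0},{"grip":1,"x":0,"y":0,"z":15,"rx":0,"ry":0,"rz":0},{"grip":1,"x":0,"y":0,"z":10,"rx":0,"ry":0,"rz":0},{"grip":1,"x":0,"y":0,"z":10,"rx":0,"ry":0,"rz":0},{"grip":1,"x":0,"y":0,"z":3,"rx":0,"ry":0,"rz":0},{"grip":1,"x":0,"y":0,"z":0,"rx":0,"ry":0,"rz":0}]'
python3 -m jog '[{"grip":1,"x":0,"y":0,"z":2.5,"rx":0,"ry":0,"rz":0},{"grip":1,"x":0,"y":0,"z":1.5,"rx":0,"ry":0,"rz":0},{"grip":1,"x":0,"y":0,"z":0,"rx":0,"ry":0,"rz":0},{"grip":1,"x":0,"y":0,"z":0,"rx":0,"ry":0,"rz":0}]'
```

```text
time: 13.2
eef_pos: [0.5385, 0.215, 0.2572]
tcp_rot: [1.0, 0.001, -0.0, 0.0]
contact_force: [0.5, -0.3, -0.8]
opening: 0.267
time: 13.53
eef_pos: [0.5385, 0.2156, 0.2544]
tcp_rot: [1.0, 0.001, 0.001, -0.0]
contact_force: [-0.6, 0.2, -1.1]
opening: 0.265
```

```bash
python3 -m jog '[{"grip":1,"x":0,"y":0,"z":2,"rx":0,"ry":0,"rz":0},{"grip":1,"x":0,"y":0,"z":1.5,"rx":0,"ry":0,"rz":0},{"grip":1,"x":0,"y":0,"z":0,"rx":0,"ry":0,"rz":0},{"grip":1,"x":0,"y":0,"z":0,"rx":0,"ry":0,"rz":0}]'
```

```text
time: 13.87
eef_pos: [0.5382, 0.2155, 0.2501]
tcp_rot: [1.0, 0.001, -0.0, 0.0]
contact_force: [0.3, 0.5, -1.4]
opening: 0.267
```

```bash
python3 -m jog '[{"grip":1,"x":0,"y":0,"z":1,"rx":0,"ry":0,"rz":0},{"grip":1,"x":0,"y":0,"z":0.5,"rx":0,"ry":0,"rz":0},{"grip":1,"x":0,"y":0,"z":0,"rx":0,"ry":0,"rz":0},{"grip":1,"x":0,"y":0,"z":0,"rx":0,"ry":0,"rz":0}]'
```

```text
time: 14.2
eef_pos: [0.5384, 0.2155, 0.249]
tcp_rot: [1.0, 0.001, 0.0, -0.0]
contact_force: [-0.7, 0.1, 0.4]
opening: 0.265
```

Contact is just starting, so I'll go 1 mm more and then release.

```bash
python3 -m jog '[{"grip":1,"x":0,"y":0,"z":0.7,"rx":0,"ry":0,"rz":0},{"grip":1,"x":0,"y":0,"z":0,"rx":0,"ry":0,"rz":0},{"grip":1,"x":0,"y":0,"z":0,"rx":0,"ry":0,"rz":0}]'
python3 -m jog '[{"grip":0.6,"x":0,"y":0,"z":0,"rx":0,"ry":0,"rz":0},{"grip":0.4,"x":0,"y":0,"z":0,"rx":0,"ry":0,"rz":0},{"grip":0.3,"x":0,"y":0,"z":0,"rx":0,"ry":0,"rz":0},{"grip":0.3,"x":0,"y":0,"z":0,"rx":0,"ry":0,"rz":0},{"grip":0.3,"x":0,"y":0,"z":-10,"rx":0,"ry":0,"rz":0},{"grip":0.3,"x":0,"y":0,"z":-20,"rx":0,"ry":0,"rz":0},{"grip":0.3,"x":0,"y":0,"z":-30,"rx":0,"ry":0,"rz":0},{"grip":0.3,"x":0,"y":0,"z":-30,"rx":0,"ry":0,"rz":0}]'
python3 -m jog '[{"grip":0.3,"x":0,"y":0,"z":-30,"rx":0,"ry":0,"rz":0},{"grip":0.3,"x":0,"y":0,"z":-30,"rx":0,"ry":0,"rz":0},{"grip":0.3,"x":0,"y":0,"z":0,"rx":0,"ry":0,"rz":0},{"grip":0.3,"x":0,"y":0,"z":0,"rx":0,"ry":0,"rz":0}]'
python3 - <<'E'
from h import *
c=snap('wrist','w9.png'); s=get_state(); print(s['eef_pos'],s['opening'])
print('caps pred',proj(c,(.5385,.2155,.101)),proj(c,(.5455,.3415,.101)))
E
```

```text
time: 14.45
eef_pos: [0.5385, 0.2155, 0.249]
tcp_rot: [1.0, 0.001, 0.0, -0.0]
contact_force: [-2.0, -0.6, 5.7]
opening: 0.266
time: 15.12
eef_pos: [0.5379, 0.2153, 0.3385]
tcp_rot: [1.0, 0.001, -0.001, 0.0]
contact_force: [0.9, 0.3, 0.8]
opening: 0.704
time: 15.45
eef_pos: [0.5387, 0.2156, 0.4017]
tcp_rot: [1.0, 0.001, 0.003, -0.001]
contact_force: [-0.4, 0.4, -1.0]
opening: 0.703
[0.53819531 0.21544565 0.39913326] 0.7018128158502501
caps pred [319.36278883 235.25199186] [329.40759464  60.56347756]
```

View pics/w9.png

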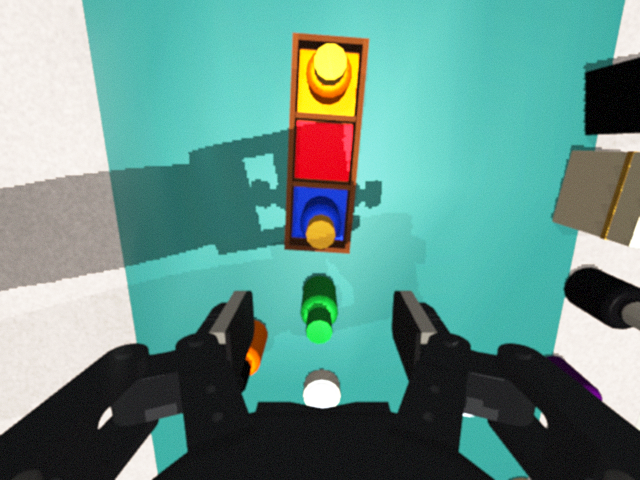

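Both bottles stand with caps where predicted, (320,234) and (329,62). Next is the spray.

```bash
python3 -m jog '[{"grip":0.4,"x":3,"y":39,"z":0,"rx":0,"ry":0,"rz":0},{"grip":0.4,"x":3,"y":39,"z":0,"rx":0,"ry":0,"rz":0},{"grip":0.4,"x":3,"y":39,"z":0,"rx":0,"ry":0,"rz":0},{"grip":0.4,"x":3,"y":39,"z":0,"rx":0,"ry":0,"rz":0},{"grip":0.4,"x":3,"y":39,"z":0,"rx":0,"ry":0,"rz":0},{"grip":0.4,"x":3,"y":39,"z":0,"rx":0,"ry":0,"rz":0},{"grip":0.4,"x":3,"y":39,"z":0,"rx":0,"ry":0,"rz":0},{"grip":0.4,"x":4,"y":39,"z":0,"rx":0,"ry":0,"rz":0}]'
python3 -m jog '[{"grip":0.4,"x":4,"y":39,"z":0,"rx":0,"ry":0,"rz":0},{"grip":0.4,"x":4,"y":39,"z":0,"rx":0,"ry":0,"rz":0},{"grip":0.4,"x":4,"y":39,"z":0,"rx":0,"ry":0,"rz":0},{"grip":0.4,"x":4,"y":39,"z":0,"rx":0,"ry":0,"rz":0},{"grip":0.4,"x":0,"y":0,"z":0,"rx":0,"ry":0,"rz":0},{"grip":0.4,"x":0,"y":0,"z":0,"rx":0,"ry":0,"rz":0},{"grip":0.4,"x":0,"y":0,"z":0,"rx":0,"ry":0,"rz":0}]'
python3 - <<'E'
from h import *
c=snap('wrist','w10.png'); s=get_state(); print(s['eef_pos'],s['tcp_rot'],s['opening'])
print('spray top pred',proj(c,(.579,-.2575,.122)))
h=cv2.cvtColor(c['frame'],cv2.COLOR_RGB2HSV); m=cv2.inRange(h,(0,170,100),(6,255,255))|cv2.inRange(h,(172,170,100),(180,255,255))
n,l,st,ce=cv2.connectedComponentsWithStats(m); print([(ce[i].round(1),st[i]) for i in range(1,n) if st[i][4]>40])
E
```

```text
time: 16.17
eef_pos: [0.5631, -0.0982, 0.3957]
tcp_rot: [1.0, 0.001, -0.002, -0.001]
contact_force: [-0.1, -0.7, 0.7]
opening: 0.599
time: 16.75
eef_pos: [0.5798, -0.2522, 0.3959]
tcp_rot: [1.0, 0.001, -0.002, -0.001]
contact_force: [-0.1, 0.6, 1.0]
opening: 0.6
[ 0.57993281 -0.25151281  0.39642913] [ 9.99998020e-01  1.23987941e-03 -1.20704667e-03 -9.82571557e-04] 0.5992939114937974
spray top pred [321.9870732  251.77407321]
[(array([320. , 214.4]), array([309, 206,  29,  26, 255], dtype=int32)), (array([331. , 224.2]), array([322, 222,  14,  10,  50], dtype=int32)), (array([324.1, 246.5]), array([311, 227,  27,  38, 740], dtype=int32))]
```

View pics/w10.png

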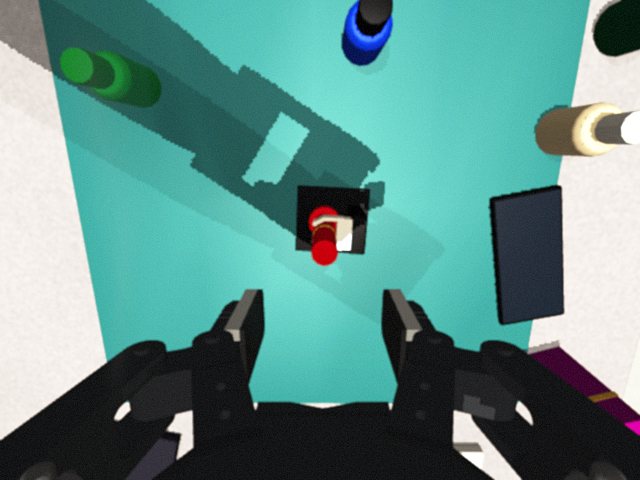

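The spray tip is at (324,252), as predicted. I'm descending to pinch above the clip.

```bash
python3 -m jog '[{"grip":0.4,"x":0,"y":6,"z":30,"rx":0,"ry":0,"rz":0},{"grip":0.4,"x":0,"y":0,"z":35,"rx":0,"ry":0,"rz":0},{"grip":0.4,"x":0,"y":0,"z":30,"rx":0,"ry":0,"rz":0},{"grip":0.4,"x":0,"y":0,"z":20,"rx":0,"ry":0,"rz":0},{"grip":0.4,"x":0,"y":0,"z":15,"rx":0,"ry":0,"rz":0},{"grip":0.4,"x":0,"y":0,"z":14,"rx":0,"ry":0,"rz":0},{"grip":0.4,"x":0,"y":0,"z":0,"rx":0,"ry":0,"rz":0},{"grip":0.4,"x":0,"y":0,"z":0,"rx":0,"ry":0,"rz":0}]' 60
python3 - <<'E'
from h import *
c=snap('wrist','w11.png'); s=get_state(); print(s['eef_pos'],s['opening'],s['contact_force'])
c=snap('scene','s3.png'); cv2.imwrite('pics/s3c.png',cv2.resize(c['frame'][80:260,120:320],None,fx=3.3,fy=3.3)[:,:,::-1])
E
```

```text
time: 17.47
eef_pos: [0.5802, -0.2574, 0.2535]
tcp_rot: [1.0, 0.002, -0.001, -0.0]
contact_force: [0.4, -0.2, 0.1]
opening: 0.595
[ 0.58058106 -0.2578902   0.25481304] 0.5970506781291858 [-0.11619648 -0.2418407   1.29403793]
```

View pics/w11.png

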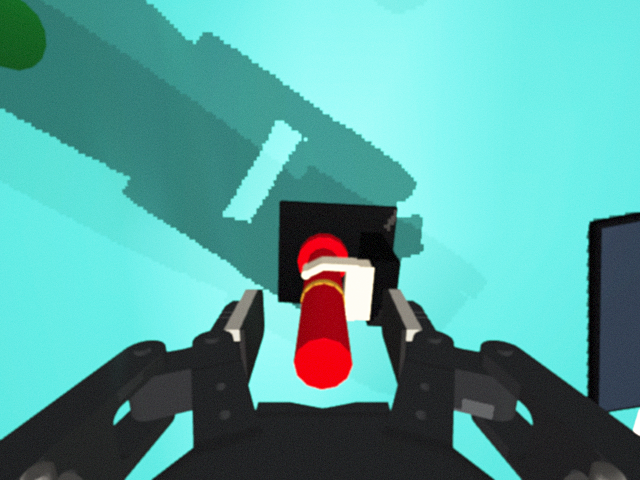

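View pics/s3c.png

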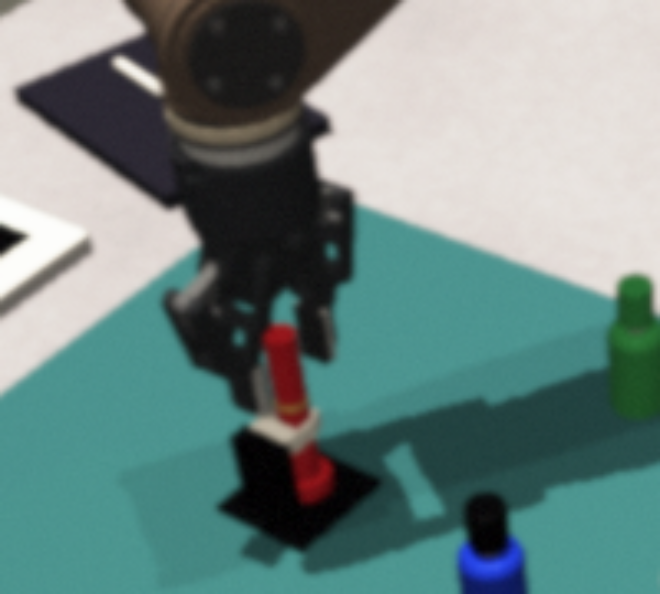

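The tube stands between the pads, above the clip. I'll close.

```bash
python3 -m jog '[{"grip":1,"x":0,"y":0,"z":0,"rx":0,"ry":0,"rz":0},{"grip":1,"x":0,"y":0,"z":0,"rx":0,"ry":0,"rz":0},{"grip":1,"x":0,"y":0,"z":0,"rx":0,"ry":0,"rz":0},{"grip":1,"x":0,"y":0,"z":0,"rx":0,"ry":0,"rz":0},{"grip":1,"x":0,"y":0,"z":0,"rx":0,"ry":0,"rz":0},{"grip":1,"x":0,"y":0,"z":0,"rx":0,"ry":0,"rz":0}]' 60
python3 - <<'E'
from h import *
c=snap('wrist','w12.png')
E
```

```text
time: 18.07
eef_pos: [0.5805, -0.2588, 0.2555]
tcp_rot: [1.0, 0.001, 0.001, 0.001]
contact_force: [-1.5, 0.0, 4.8]
opening: 0.223
```

View pics/w12.png

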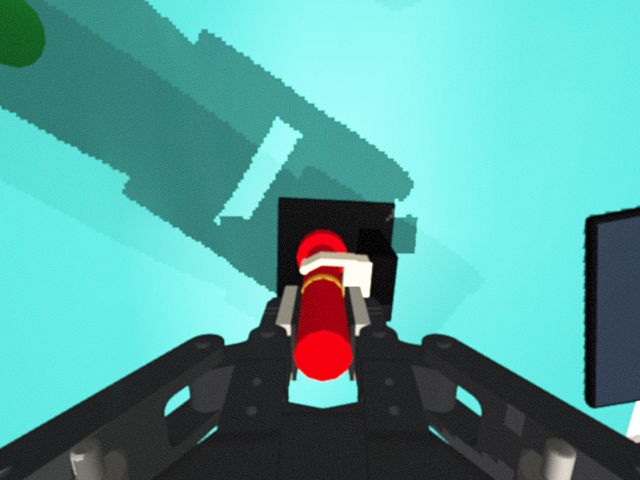

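```bash
python3 -m jog '[{"grip":1,"x":-4,"y":-0.2,"z":0,"rx":0,"ry":0,"rz":0},{"grip":1,"x":-4,"y":-0.2,"z":0,"rx":0,"ry":0,"rz":0},{"grip":1,"x":-4,"y":-0.2,"z":0,"rx":0,"ry":0,"rz":0},{"grip":1,"x":-4,"y":-0.2,"z":0,"rx":0,"ry":0,"rz":0},{"grip":1,"x":-5,"y":-0.3,"z":0,"rx":0,"ry":0,"rz":0},{"grip":1,"x":-5,"y":-0.3,"z":0,"rx":0,"ry":0,"rz":0},{"grip":1,"x":0,"y":0,"z":0,"rx":0,"ry":0,"rz":0}]'
python3 - <<'E'
from h import *
c=snap('wrist','w13.png')
E
```

```text
time: 18.7
eef_pos: [0.5541, -0.2575, 0.2554]
tcp_rot: [1.0, 0.001, 0.002, 0.001]
contact_force: [3.0, 0.1, 6.4]
opening: 0.216
```

View pics/w13.png

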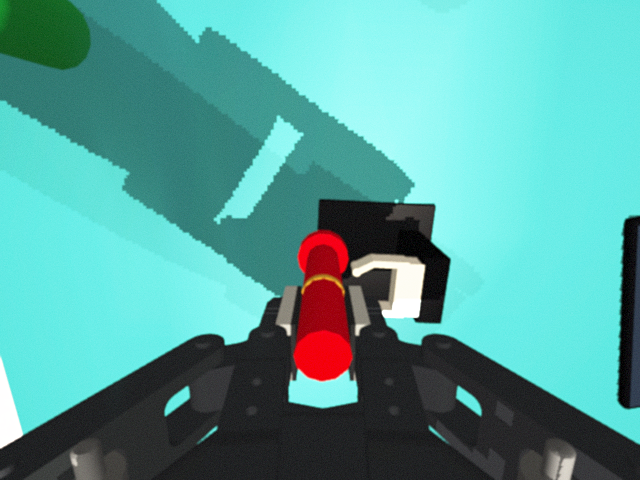

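The tube is out of the clip and still upright in the hand. I'll pull on past 50 mm, then lift.

```bash
python3 -m jog '[{"grip":1,"x":-8,"y":-0.4,"z":-1,"rx":0,"ry":0,"rz":0},{"grip":1,"x":-10,"y":-0.5,"z":0,"rx":0,"ry":0,"rz":0},{"grip":1,"x":-10,"y":-0.5,"z":0,"rx":0,"ry":0,"rz":0},{"grip":1,"x":-10,"y":-0.5,"z":0,"rx":0,"ry":0,"rz":0},{"grip":1,"x":0,"y":0,"z":0,"rx":0,"ry":0,"rz":0},{"grip":1,"x":0,"y":0,"z":-10,"rx":0,"ry":0,"rz":0},{"grip":1,"x":0,"y":0,"z":-20,"rx":0,"ry":0,"rz":0},{"grip":1,"x":0,"y":0,"z":0,"rx":0,"ry":0,"rz":0}]'
python3 -m jog '[{"grip":1,"x":0,"y":0,"z":-25,"rx":0,"ry":0,"rz":0},{"grip":1,"x":0,"y":0,"z":-25,"rx":0,"ry":0,"rz":0},{"grip":1,"x":0,"y":0,"z":-25,"rx":0,"ry":0,"rz":0},{"grip":1,"x":0,"y":0,"z":-25,"rx":0,"ry":0,"rz":0},{"grip":1,"x":0,"y":0,"z":0,"rx":0,"ry":0,"rz":0}]'
python3 - <<'E'
from h import *
c=snap('wrist','w14.png')
c=snap('scene','s4.png'); print(get_state()['eef_pos'],get_state()['contact_force'])
E
```

```text
time: 19.42
eef_pos: [0.5172, -0.2561, 0.2889]
tcp_rot: [1.0, 0.001, 0.003, 0.002]
contact_force: [1.8, -1.4, 0.5]
opening: 0.214
time: 19.83
eef_pos: [0.5174, -0.256, 0.3915]
tcp_rot: [1.0, 0.001, 0.005, 0.003]
contact_force: [1.4, -0.3, 0.2]
opening: 0.219
[ 0.5163935  -0.25535812  0.38588351] [ 0.16179766 -0.36819887 -1.66121057]
```

View pics/w14.png

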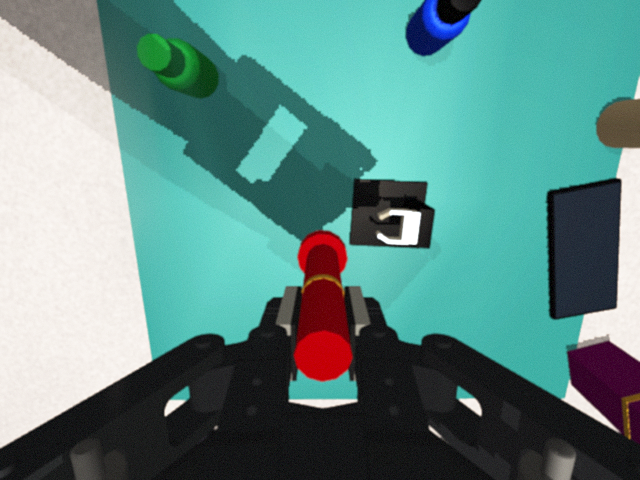

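View pics/s4.png

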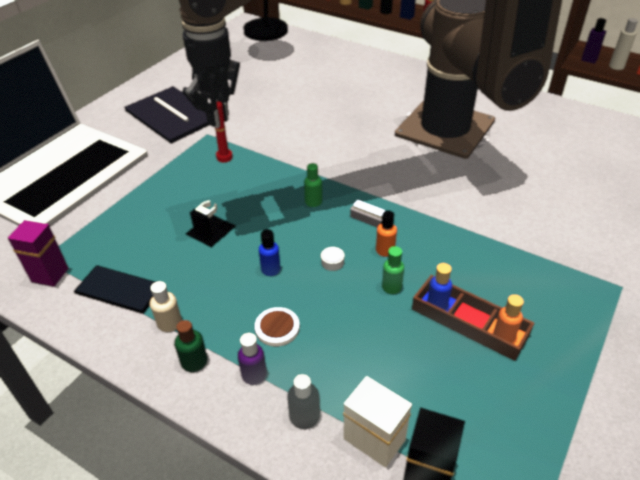

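The spray hangs straight, and both bottles and testers are in order in the scene view. I'm carrying it to the red cell.

```bash
python3 -m jog '[{"grip":1,"x":0,"y":-15,"z":0,"rx":0,"ry":0,"rz":0},{"grip":1,"x":2,"y":-28,"z":0,"rx":0,"ry":0,"rz":0},{"grip":1,"x":2,"y":-36,"z":0,"rx":0,"ry":0,"rz":0},{"grip":1,"x":2,"y":-36,"z":0,"rx":0,"ry":0,"rz":0},{"grip":1,"x":2,"y":-36,"z":0,"rx":0,"ry":0,"rz":0},{"grip":1,"x":2,"y":-36,"z":0,"rx":0,"ry":0,"rz":0},{"grip":1,"x":2,"y":-36,"z":0,"rx":0,"ry":0,"rz":0},{"grip":1,"x":2,"y":-36,"z":0,"rx":0,"ry":0,"rz":0}]'
python3 -m jog '[{"grip":1,"x":2,"y":-36,"z":0,"rx":0,"ry":0,"rz":0},{"grip":1,"x":2,"y":-36,"z":0,"rx":0,"ry":0,"rz":0},{"grip":1,"x":2,"y":-36,"z":0,"rx":0,"ry":0,"rz":0},{"grip":1,"x":2,"y":-36,"z":0,"rx":0,"ry":0,"rz":0},{"grip":1,"x":2,"y":-36,"z":0,"rx":0,"ry":0,"rz":0},{"grip":1,"x":1,"y":-36,"z":0,"rx":0,"ry":0,"rz":0},{"grip":1,"x":0,"y":-36,"z":0,"rx":0,"ry":0,"rz":0},{"grip":1,"x":0,"y":-20,"z":0,"rx":0,"ry":0,"rz":0}]'
python3 -m jog '[{"grip":1,"x":0,"y":0,"z":0,"rx":0,"ry":0,"rz":0},{"grip":1,"x":0,"y":0,"z":0,"rx":0,"ry":0,"rz":0},{"grip":1,"x":0,"y":0,"z":0,"rx":0,"ry":0,"rz":0}]'
python3 - <<'E'
from h import *
c=snap('wrist','w15.png'); print(get_state()['eef_pos'],get_state()['tcp_rot'])
print(proj(c,(.5415,.278,.007)))
E
```

```text
time: 20.6
eef_pos: [0.5286, 0.0062, 0.3823]
tcp_rot: [1.0, 0.001, -0.002, -0.001]
contact_force: [0.9, 0.3, -1.3]
opening: 0.215
time: 21.27
eef_pos: [0.5385, 0.2794, 0.382]
tcp_rot: [1.0, 0.002, -0.002, -0.0]
contact_force: [-0.3, -0.4, -2.0]
opening: 0.219
time: 21.52
eef_pos: [0.5395, 0.2756, 0.383]
tcp_rot: [1.0, 0.001, -0.002, 0.001]
contact_force: [0.5, 0.0, -1.1]
opening: 0.211
[0.53981298 0.27506818 0.38350215] [ 9.99998807e-01  6.11422971e-04 -1.29456948e-03  5.79402905e-04]
[325.27911676 213.17530379]
```

View pics/w15.png

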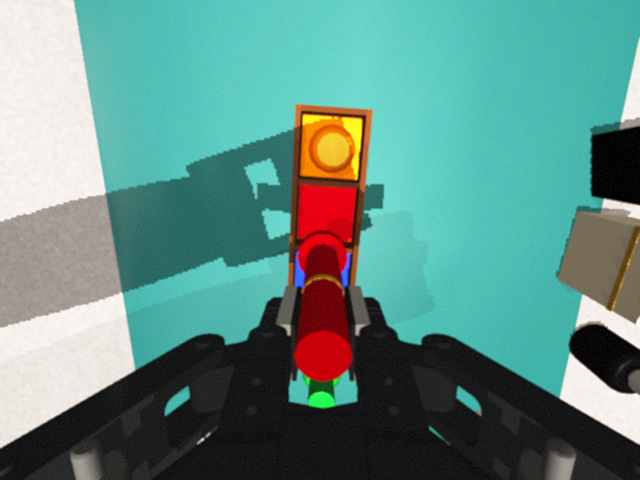

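```bash
python3 -m jog '[{"grip":1,"x":2,"y":-1.5,"z":25,"rx":0,"ry":0,"rz":0},{"grip":1,"x":0,"y":0,"z":25,"rx":0,"ry":0,"rz":0},{"grip":1,"x":0,"y":0,"z":25,"rx":0,"ry":0,"rz":0},{"grip":1,"x":0,"y":0,"z":15,"rx":0,"ry":0,"rz":0},{"grip":1,"x":0,"y":0,"z":10,"rx":0,"ry":0,"rz":0},{"grip":1,"x":0,"y":0,"z":10,"rx":0,"ry":0,"rz":0},{"grip":1,"x":0,"y":0,"z":5,"rx":0,"ry":0,"rz":0},{"grip":1,"x":0,"y":0,"z":0,"rx":0,"ry":0,"rz":0}]'
python3 -m jog '[{"grip":1,"x":0,"y":0,"z":2,"rx":0,"ry":0,"rz":0},{"grip":1,"x":0,"y":0,"z":2,"rx":0,"ry":0,"rz":0},{"grip":1,"x":0,"y":0,"z":0,"rx":0,"ry":0,"rz":0},{"grip":1,"x":0,"y":0,"z":0,"rx":0,"ry":0,"rz":0}]'
```

```text
time: 22.23
eef_pos: [0.5421, 0.2767, 0.2692]
tcp_rot: [1.0, 0.001, -0.001, 0.0]
contact_force: [0.2, -0.2, -1.1]
opening: 0.218
time: 22.57
eef_pos: [0.5423, 0.2774, 0.2667]
tcp_rot: [1.0, 0.001, 0.001, -0.0]
contact_force: [0.0, -0.7, -2.1]
opening: 0.218
```

```bash
python3 -m jog '[{"grip":1,"x":0,"y":0,"z":2,"rx":0,"ry":0,"rz":0},{"grip":1,"x":0,"y":0,"z":2,"rx":0,"ry":0,"rz":0},{"grip":1,"x":0,"y":0,"z":1.5,"rx":0,"ry":0,"rz":0},{"grip":1,"x":0,"y":0,"z":0,"rx":0,"ry":0,"rz":0},{"grip":1,"x":0,"y":0,"z":0,"rx":0,"ry":0,"rz":0}]'
```

```text
time: 22.98
eef_pos: [0.5421, 0.2772, 0.2603]
tcp_rot: [1.0, 0.001, -0.0, 0.0]
contact_force: [-0.2, 0.4, -1.2]
opening: 0.219
```

```bash
python3 -m jog '[{"grip":1,"x":0,"y":0,"z":1,"rx":0,"ry":0,"rz":0},{"grip":1,"x":0,"y":0,"z":0.7,"rx":0,"ry":0,"rz":0},{"grip":1,"x":0,"y":0,"z":0,"rx":0,"ry":0,"rz":0},{"grip":1,"x":0,"y":0,"z":0,"rx":0,"ry":0,"rz":0}]'
```

```text
time: 23.32
eef_pos: [0.5421, 0.2772, 0.2587]
tcp_rot: [1.0, 0.001, -0.0, 0.0]
contact_force: [-1.1, -0.6, -1.1]
opening: 0.215
```

```bash
python3 -m jog '[{"grip":1,"x":0,"y":0,"z":0.7,"rx":0,"ry":0,"rz":0},{"grip":1,"x":0,"y":0,"z":0.5,"rx":0,"ry":0,"rz":0},{"grip":1,"x":0,"y":0,"z":0,"rx":0,"ry":0,"rz":0},{"grip":1,"x":0,"y":0,"z":0,"rx":0,"ry":0,"rz":0}]'
python3 - <<'E'
from h import *
c=snap('scene','s5.png'); cv2.imwrite('pics/s5c.png',cv2.resize(c['frame'][200:380,380:600],None,fx=3.3,fy=3.3)[:,:,::-1])
E
```

```text
time: 23.65
eef_pos: [0.5423, 0.2774, 0.2585]
tcp_rot: [1.0, 0.001, 0.0, -0.0]
contact_force: [-2.5, -0.3, 4.6]
opening: 0.216
```

View pics/s5c.png

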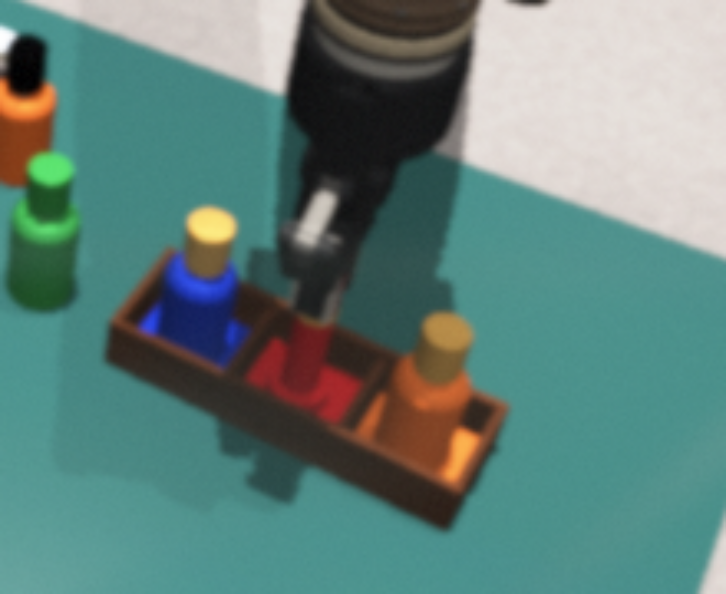

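The spray has touched down (+4.6 N at 0.2585, as calculated) and stands on the red pad. I'll release and rise.

```bash
python3 -m jog '[{"grip":0.7,"x":0,"y":0,"z":0,"rx":0,"ry":0,"rz":0},{"grip":0.5,"x":0,"y":0,"z":0,"rx":0,"ry":0,"rz":0},{"grip":0.4,"x":0,"y":0,"z":0,"rx":0,"ry":0,"rz":0},{"grip":0.4,"x":0,"y":0,"z":0,"rx":0,"ry":0,"rz":0},{"grip":0.4,"x":0,"y":0,"z":-10,"rx":0,"ry":0,"rz":0},{"grip":0.4,"x":0,"y":0,"z":-20,"rx":0,"ry":0,"rz":0},{"grip":0.4,"x":0,"y":0,"z":-30,"rx":0,"ry":0,"rz":0},{"grip":0.4,"x":0,"y":0,"z":-30,"rx":0,"ry":0,"rz":0}]'
python3 -m jog '[{"grip":0.4,"x":0,"y":0,"z":-30,"rx":0,"ry":0,"rz":0},{"grip":0.4,"x":0,"y":0,"z":-30,"rx":0,"ry":0,"rz":0},{"grip":0.4,"x":0,"y":0,"z":0,"rx":0,"ry":0,"rz":0}]'
python3 -m jog '[{"grip":0.4,"x":0,"y":-36,"z":0,"rx":0,"ry":0,"rz":0},{"grip":0.4,"x":0,"y":-36,"z":0,"rx":0,"ry":0,"rz":0},{"grip":0.4,"x":0,"y":-36,"z":0,"rx":0,"ry":0,"rz":0},{"grip":0.4,"x":0,"y":-36,"z":0,"rx":0,"ry":0,"rz":0},{"grip":0.4,"x":0,"y":-36,"z":0,"rx":0,"ry":0,"rz":0},{"grip":0.4,"x":0,"y":0,"z":0,"rx":0,"ry":0,"rz":0},{"grip":0.4,"x":0,"y":0,"z":0,"rx":0,"ry":0,"rz":0},{"grip":0.4,"x":0,"y":0,"z":0,"rx":0,"ry":0,"rz":0}]'
python3 - <<'E'
from h import *
t=snap('top','t9.png'); s=snap('scene','s9.png')
a=cv2.resize(t['frame'][150:270,110:380],None,fx=2.9,fy=2.9,interpolation=cv2.INTER_CUBIC)
b=cv2.resize(s['frame'][180:370,230:550],None,fx=2.4,fy=2.4,interpolation=cv2.INTER_CUBIC)
cv2.imwrite('pics/t9c.png',a[:,:,::-1]);cv2.imwrite('pics/s9c.png',b[:,:,::-1])
for n,p in dict(amber=(.5455,.3415,.101),blue=(.5385,.2155,.101),spray=(.5422,.278,.125)).items(): print(n,'top',proj(t,p).round(1),(((proj(t,p)+.5-[110,150])*2.9)).round(0),'scene',(((proj(s,p)+.5-[230,180])*2.4)).round(0))
# tester shift vs start
t0=np.load('pics/top0.npz')['frame'];
for x,y in ((276,255),(348,183)):
    p=t0[y-16:y+16,x-16:x+16]; r=cv2.matchTemplate(t['frame'][y-26:y+26,x-26:x+26],p,cv2.TM_CCOEFF_NORMED); print('tester',cv2.minMaxLoc(r)[1:4:2],'(10,10)=unmoved')
E
```

```text
time: 24.37
eef_pos: [0.5418, 0.2771, 0.348]
tcp_rot: [1.0, 0.001, -0.001, 0.0]
contact_force: [0.4, -0.2, 0.1]
opening: 0.597
time: 24.62
eef_pos: [0.5433, 0.2777, 0.417]
tcp_rot: [1.0, 0.001, 0.007, -0.002]
contact_force: [-0.3, 0.4, 1.1]
opening: 0.6
time: 25.28
eef_pos: [0.5417, 0.4571, 0.4073]
tcp_rot: [1.0, 0.001, -0.0, 0.0]
contact_force: [-0.2, 0.3, -0.1]
opening: 0.599
amber top [142.  211.7] [ 94. 180.] scene [688. 289.]
blue top [202.6 213.8] [270. 186.] scene [515. 211.]
spray top [168.5 210.3] [171. 176.] scene [604. 225.]
tester (0.9986057877540588, (10, 10)) (10,10)=unmoved
tester (0.9980369806289673, (10, 10)) (10,10)=unmoved
```

View pics/t9c.png

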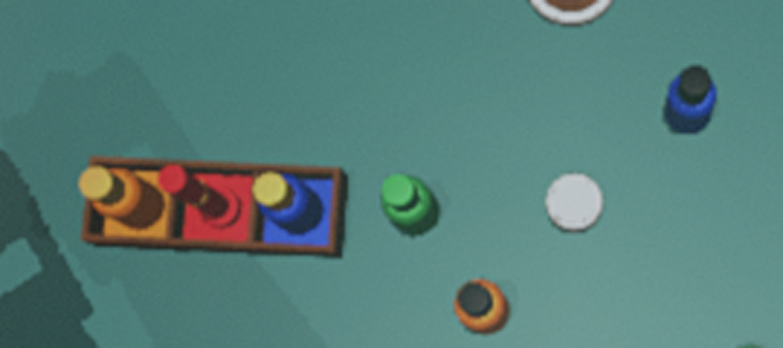

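View pics/s9c.png

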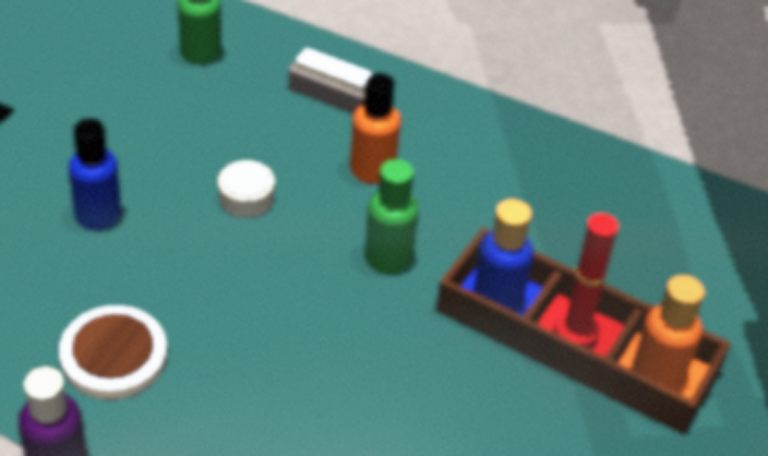

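All three stand upright in their own cells. Cap tops are within 1–2 image pixels of where upright, centred items should appear, and the testers' image patches are unmoved. The arm is clear, so I'm handing in.

```bash
python3 -c "
from plant import sign_off; print(sign_off())"
```

```text
the job is handed in; nothing more can be done
None
```

All three items are packed: the amber gold-capped bottle, the blue gold-capped bottle and the red spray each stand upright on the pad of their own colour. I handed the job in at about 25 s of the 88 s allowed. `sign_off` gives no verdict, so this rests on my own checks.

- **Placing:** I lowered each item until the wrist felt contact at the expected height (about 5 N), then released it and lifted clear. The spray snapped out of its clip on a level pull and stayed straight in the gripper.
- **Last images:** in the top and scene pictures, the item tops were within about 1–3 pixels (up to roughly 5 mm) of where they should be, well inside the 18 mm limit.
- **Testers and arm:** both black-capped testers showed no shift against their starting images. The arm ended well clear of everything, reading close to zero force.
- **Disagreements:** the three cameras differed by 2–5 mm on where the tray is, so I used a value between them. My first move commands were refused because every row must list all seven values; nothing moved then.

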